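# Open the combination lockbox on the packing table

### The arm

A 6-joint arm with a two-finger parallel gripper is mounted at the origin on the work surface. World frame = base frame: x ahead of the robot, y to its left, z up, the work surface at z = 0. Lengths are in m, angles in degrees, forces in N, time in s.
With the tool pointing down it reaches from about 0.35 to 0.925 m from the base axis. Payload 6.4 kg.
Tool frame: the origin (TCP) lies midway between the tips of the shut fingers; the grasp point (between the pads) lies manip.pinch_z behind it (manip.pinch_z is the distance from the TCP to the grasp point, in m); y points along the fingers, x is the direction in which the jaws open and shut, and the axes are right-handed (so a half turn about y gives the same grasp; the last joint's range is limited). The gripper opens to 94 mm and grips with 3 to 60 N. Pads are 16 mm wide; open, the fingers measure 119 mm over their backs; the gripper's body (75 mm by 177 mm) begins 78 mm behind the grasp point.
Start: joints at [59.009, 14.043, 89.255, -0, 76.702, -9.975], TCP at [0.233, 0.607, 0.171] pointing down, gripper open.
Joint ranges: [-179.41, 179.41], [-58.25, 129.5], [7.25, 145.43], [-54.29, 234.29], [11.92, 165.04], [-157.13, 157.13]. Speed limits (degrees/s): [147.25, 147.25, 180, 180, 180, 180].

### API

Orientations are given as a 3x3 rotation matrix whose columns are the frame's x, y, z axes.
In Python, from bench import monitor, eyes, ticket, find_in, trace, place_of, manip gives the robot as it stands. The module is installed in compiled form; this text tells all that it offers.
- The arm moves only by the tool apply_moves, never from a script. Its argument "plan" is a list of rows, each an object with "slide": the shift along the tool's x, y, z in mm, a list of three; "delta_rot": the turn, a rotation vector about the tool's x, y, z in rad, a list of three. A call has 1 to 5 rows; each row shifts and turns the commanded pose from where the row before left it, along the tool's axes as they then stand; what a row does not reach is not made up. A row lasts 1/12 s, in which the tool goes at most 41.7 mm and 7.16 degrees, less where a joint would pass 70% of its speed; a pose out of reach is approached as far as the arm can. A call is refused whole if a number of a shift passes 41.7 or a number of a turn 0.125, either way. A call with a gripper value outside its range is refused whole. "jaw" is the opening in per cent of the stroke, from 0 (shut) to 100 (fully open), set as the call begins (left out, the last holds). The fingers move at their own pace and stop on an object; "force" is the grip in N (left out, the last holds). Time passes only in rows, so rows that do not move let the fingers close. It gives the time, the measured TCP pose, the force and the opening at its end, in the units of the state.
- monitor.sense(): the state, without advancing time (a new reading comes with each control period).
- eyes.camera(name): name is "scene" or "side" or "wrist"; returns (picture, depth): 400x640x3 uint8, red, green, blue; 400x640 float32, m along the optical axis (not along the pixel's ray), 0 where there is no reading.
- eyes.calibration(name): a dict with "intrinsics" (3x3 intrinsics, pixels), "dist" ([k1, k2, p1, p2, k3] as OpenCV has them; the pictures are not rectified), "R" (3x3) and "t" (3): a world point X has camera coordinates R X + t. Camera axes: x right, y down, z forward; pixel columns grow to the right and rows downward; lengths in m; the calibration is good to about 2 mm. A picture is of the moment at which its call begins: read the wrist's pose just before it. calibration takes no time and is no camera call; for the wrist camera it gives the pose at the moment of the call.
- ticket.job_done(): hands the job in, once; it reports no verdict.
Trained networks look in the newest picture that a camera, given by its name, has taken for a name from the list of things; names that differ only in an ending like _2 or _b are one class to them, and where a whole thing is asked for, a point or a joint stands for the part that bears it (a point fixed in the world has none). Each returns a list of dicts, best first, with "conf" (0 to 1); they miss things now and then, are a little off and sometimes report something else, mostly with a low value. They report only what shows in the picture. A call takes as long as a camera call.
- find_in(name, camera): "rect" ([centre column, centre row, width, height] in pixels, round what is visible of it).
- trace(name, camera): "region" (400x640 bool, what is visible of it) and "rect" ([centre column, centre row, width, height] in pixels, round what is visible of it).
- place_of(name, camera): "centre" ([column, row] in pixels: a listed point, or the origin of a listed thing).
The state is a dict: "t": time; "joints": joint angles; "qd": joint speeds; "joint_efforts": joint torques, N m; "position": TCP position; "orientation": TCP orientation; "wrist_force": force on the tool from outside, world axes, zero at the start; "torque": the same for the moment, N m; "finger_gap": opening from 0.0 (shut) to 1.0 (fully open).
Only numpy, scipy, OpenCV 4.12 (cv2) and the standard library are available. Lean on these libraries where they do the work, as an engineer would, in place of code of your own. Each camera call takes 0.05 s, during which the arm holds its last target.

### The job

Open the instrument lockbox: crank its dial left (anticlockwise) passing 8 once and stopping on it the second time, then right (clockwise) passing 1 once and stopping on it the second time, then left again, slowly from 0 on, until you feel a dead stop; that last number is not known, only that it lies between 11 and 8. Never force the dial against that stop. Then slide the hatch fully open and let go, leaving the jar, the tape roll and the tray where they are.

Things in the scene. Friction and masses are not known exactly. Their poses are not given: they have to be found in the camera images.
- lockbox: Grey steel lockbox fixed to the table, 240 (x) by 260 (y) by 90 mm high. Origin: centre of its underside; z up, x away from the robot at yaw 0 (yaw within 0.25 rad of that). On its flat top, 90 mm above the table: the dial, its axis 55 mm to +y of the centre, and a sliding hatch on the -y half.
- dial_axis (a point): The dial's vertical axis at the box top. The dial is a steel disc 91 mm across, 12 mm high. Around it are 12 black ticks like a clock face: number 0 is the long thick tick on the box's +x side, 1 to 11 follow clockwise seen from above, 30 degrees apart (3 is on the box's -y side). The dial's number is the tick that its crank arm, and the black rib at the disc's rim, points at.
- dial (a joint): Dial angle in rad over whole turns, growing clockwise from above, 0 with the arm at number 0: number n is n*pi/6 plus whole turns. Starts between -0.1 and 1.9. Stop on 8 and on 1 within 0.12 rad, without overshoot (hidden wheels behind it follow its turns). It turns with 1 to 4 N at the peg and faint clicks, without end, until the lock springs open between 11 and 8 on the last turn: then it stops dead both ways.
- crank_peg: Upright round black peg, the crank handle: 16 mm across, 36 mm high, at the end of the crank arm, 30 mm from the dial's axis. It revolves freely about itself, so a gripper that holds it firmly (about 25 N) can go round in circles without turning. Origin: centre of its foot, 106 mm above the table.
- peg_grip (a point): The middle of the crank peg, 22 mm above its foot (128 mm above the table): where to grip it.
- hatch (a joint): How far the hatch has slid open, in m: 0 shut, 0.085 fully open against its end stop. The hatch is an aluminium plate 105 by 98 by 5 mm on the box top that slides along the box's +x, away from the robot; it drags with about 3 N and is locked until the combination has been dialed.
- hatch_knob (a point): The middle of the hatch's upright black knob, 28 mm above the box top (118 mm above the table); at the start it lies 60 mm to -x and 75 mm to -y of the box centre. The knob has a 16 mm neck from 13 to 27 mm above the box top and a 22 mm head from 32 to 40 mm above the box top.
- strip_jar: Small jar, 32 mm across, 45 mm high, standing loose on the far +y corner of the box top: leave it there. Origin: centre of its underside.
- tape_roll: Roll of paper tape lying flat near the box's +y side, 60 mm across, 24 mm high: leave it there.
- set_tray: Open steel tray, 190 by 120 by 45 mm high, on the table on the box's -y side: leave it there.
- crank_arm (a joint): The flat aluminium crank arm on the dial, 4 mm thick, is a torque spring: its bend against the dial in rad, clockwise positive, 0 unloaded, 0.005 rad per N pushed along the circle at the peg. Ordinary turning bends it about 0.02; it is forced when bent by more than 0.08 (16 N).

How it is judged:
By the outcome, as a careful person would: the job done as asked, in the order asked, and still so for the second after the job is handed in, with the robot touching nothing.
It also fails if it takes over 72 s, if anything falls off the work surface, if the arm or the gripper's body presses on something with over 40 N, if the wrist force passes 120 N, or if a joint passes its speed limit or range.

## Working session

There is one attempt and no reset: what is moved stays moved. The work goes in short steps, Python scripts to look and compute and a tool call to move; the robot and the scene stay as the last step left them, time stands still between calls to the robot, and variables do not carry over. Pictures are saved under pics/ and viewed, and the job is handed in when it is done.

Besides the shell and the picture viewer there is one more tool, called as name(argument=value, ...), one argument or row to a line, values as JSON. apply_moves: Moves the arm, as the interface text tells. Its arguments: {"type":"object","properties":{"plan":{"type":"array","items":{"type":"object","properties":{"slide":{"type":"array","items":{"type":"number"}},"delta_rot":{"type":"array","items":{"type":"number"}}}}},"jaw":{"type":"number"},"force":{"type":"number"}},"required":["plan"]}

```bash
mkdir -p pics; ls; cat > h.py <<'E'
import numpy as np,cv2
from bench import monitor, eyes, ticket, find_in, trace, place_of, manip
def save(p,n): cv2.imwrite('pics/'+n+'.png',cv2.cvtColor(p,cv2.COLOR_RGB2BGR))
def ray(cal,uv):
    K=np.array(cal['intrinsics'],float);d=np.array(cal['dist'],float)
    p=cv2.undistortPoints(np.array([[uv]],float),K,d)[0,0]
    R=np.array(cal['R']);t=np.array(cal['t']);return -R.T@t, R.T@np.array([p[0],p[1],1.])
def atz(cal,uv,z):
    o,d=ray(cal,uv);return o+d*(z-o[2])/d[2]
def proj(cal,X):
    R=np.array(cal['R']);t=np.array(cal['t'])
    return cv2.projectPoints(np.array(X,float).reshape(-1,1,3),cv2.Rodrigues(R)[0],t.reshape(3,1),np.array(cal['intrinsics'],float),np.array(cal['dist'],float))[0][:,0]
E
python3 - <<'E'
from h import *
print(monitor.sense()); print(manip.pinch_z)
for c in ['scene','side']:
    p,d=eyes.camera(c); save(p,c+'0'); cal=eyes.calibration(c); print(c,cal)
    for n,z in [('dial_axis',.09),('peg_grip',.128),('hatch_knob',.118),('strip_jar',.09),('lockbox',0),('tape_roll',0)]:
        for r in place_of(n,c)[:2]: print(n,r['conf'],r['centre'],atz(cal,r['centre'],z).round(4))
print(monitor.sense()['t'])
E
```

```text
pics
{'t': 0.0, 'joints': array([ 5.90101965e+01,  1.40843409e+01,  8.93227051e+01, -1.08302948e-03,
        7.67033293e+01, -9.97420283e+00]), 'qd': array([ 0.05595193,  0.0897086 ,  0.10274549, -0.01468033, -0.05715905,
        0.01205334]), 'joint_efforts': array([ 6.86149087e-04, -4.15847218e+01, -3.14598262e+01,  6.84945867e-02,
        3.33691249e-02, -1.75239470e-04]), 'position': array([0.23274735, 0.60619097, 0.16956366]), 'orientation': array([[ 3.58617132e-01, -9.76111496e-04, -9.33484226e-01],
       [ 9.33482802e-01, -1.66090514e-03,  3.58618322e-01],
       [-1.90048021e-03, -9.99998144e-01,  3.15554258e-04]]), 'wrist_force': array([ 0.07392424,  0.11230339, -0.45022163]), 'torque': array([0.02032626, 0.01984724, 0.00063208]), 'finger_gap': 1.0005515959475662}
0.0188
scene {'intrinsics': array([[398.55271162,   0.        , 323.57219377],
       [  0.        , 398.55271162, 196.10181274],
       [  0.        ,   0.        ,   1.        ]]), 'dist': array([-0.04242208,  0.        ,  0.        ,  0.        ,  0.        ]), 'R': array([[ 0.88322355,  0.46891928, -0.00555655
[... 552 characters left out ...]
  0.        ,   0.        ,   1.        ]]), 'dist': array([-0.0359527,  0.       ,  0.       ,  0.       ,  0.       ]), 'R': array([[-0.99215501, -0.1241466 , -0.01469871],
       [-0.04931499,  0.49670927, -0.86651482],
       [ 0.11487586, -0.85899216, -0.49893488]]), 't': array([0.56366799, 0.10946077, 0.66425884])}
dial_axis 0.72 [299.1, 203.9] [0.5918 0.0214 0.09  ]
peg_grip 0.69 [315.2, 229.3] [0.5469 0.1498 0.128 ]
peg_grip 0.65 [294.3, 178.8] [0.6025 0.     0.128 ]
hatch_knob 0.91 [354.9, 163.8] [ 0.4992 -0.0935  0.118 ]
strip_jar 0.84 [241.4, 209.8] [0.6877 0.0509 0.09  ]
lockbox 0.67 [312.5, 228.4] [ 0.5771 -0.035   0.    ]
tape_roll 0.56 [313.8, 298.2] [0.5503 0.1545 0.    ]
0.7
```

View images.

View pics/scene0.png

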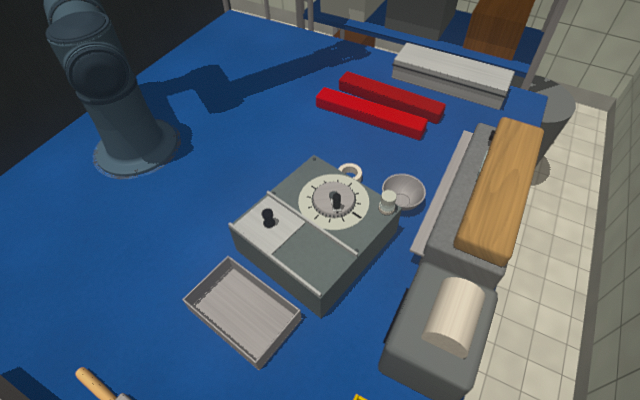

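View pics/side0.png

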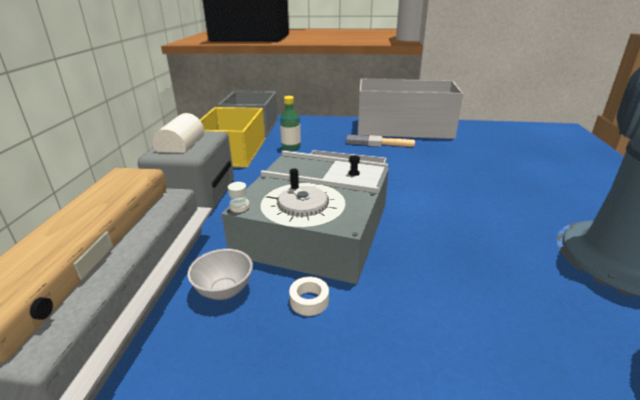

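```bash
cat >> h.py <<'E'
def go(target,n=None):
    s=monitor.sense();d=np.array(target)-s['position'];t=s['orientation'].T@d*1000
    print('t',round(s['t'],2),'pos',s['position'].round(4),'tool mm',t.round(1),'norm',np.linalg.norm(t).round(1),'F',s['wrist_force'].round(1),'gap',round(s['finger_gap'],3))
E
python3 - <<'E'
from h import *
go([.53,0.02,.27])
c=eyes.calibration('wrist');s=monitor.sense();R=np.array(c['R']);o=-R.T@np.array(c['t']);print('cam in tool',s['orientation'].T@(o-s['position']),'axis',s['orientation'].T@R[2],c['intrinsics'])
E
```

```text
t 0.7 pos [0.2331 0.6068 0.1707] tool mm [-441.3  -99.3 -487.6] norm 665.1 F [ 0.1 -0.8  0.4] gap 1.005
cam in tool [-1.93586943e-05 -2.14669182e-01  6.81716610e-02] axis [ 2.57828539e-04  9.71416739e-01 -2.37380396e-01] [[305.98857395   0.         317.44816804]
 [  0.         305.98857395 193.75286086]
 [  0.           0.           1.        ]]
```

apply_moves(
  plan=[
    {"slide":[-22,-20,-24]},
    {"slide":[-22,-20,-24]},
    {"slide":[-22,-20,-24]},
    {"slide":[-26,-15,-29]},
    {"slide":[-26,-15,-29]},
  ],
  jaw=45,
)

```text
invalid input at $.plan[0]: expected keys slide, delta_rot
```

apply_moves(
  plan=[
    {"slide":[-27,-2,-30]},
    {"slide":[-27,-2,-30]},
    {"slide":[-27,-2,-30]},
    {"slide":[-27,-2,-30]},
    {"slide":[-27,-2,-30]},
  ],
)

```text
invalid input at $.plan[0]: expected keys slide, delta_rot
```

apply_moves(
  plan=[
    {"slide":[-27,0,-30]},
    {"slide":[-27,0,-30]},
    {"slide":[-27,0,-30]},
    {"slide":[-27,0,-30]},
    {"slide":[-27,0,-30]},
  ],
)

```text
invalid input at $.plan[0]: expected keys slide, delta_rot
```

apply_moves(
  plan=[
    {"slide":[-22,-20,-24],"delta_rot":[0,0,0]},
    {"slide":[-22,-20,-24],"delta_rot":[0,0,0]},
    {"slide":[-22,-20,-24],"delta_rot":[0,0,0]},
    {"slide":[-26,-15,-29],"delta_rot":[0,0,0]},
    {"slide":[-26,-15,-29],"delta_rot":[0,0,0]},
  ],
  jaw=45,
)

```text
t: 1.12
position: [0.3125, 0.4489, 0.2618]
orientation: [[0.358, 0.001, -0.934], [0.934, 0.001, 0.358], [0.001, -1.0, -0.001]]
wrist_force: [1.3, -0.2, 0.2]
finger_gap: 0.68
```

apply_moves(
  plan=[
    {"slide":[-27,-2,-30],"delta_rot":[0,0,0]},
    {"slide":[-27,-2,-30],"delta_rot":[0,0,0]},
    {"slide":[-27,-2,-30],"delta_rot":[0,0,0]},
    {"slide":[-27,-2,-30],"delta_rot":[0,0,0]},
    {"slide":[-27,-2,-30],"delta_rot":[0,0,0]},
  ],
)

```text
t: 1.53
position: [0.4041, 0.2686, 0.271]
orientation: [[0.358, 0.001, -0.934], [0.934, 0.0, 0.358], [0.001, -1.0, -0.001]]
wrist_force: [1.0, 0.9, 0.2]
finger_gap: 0.449
```

apply_moves(
  plan=[
    {"slide":[-27,0,-30],"delta_rot":[0,0,0]},
    {"slide":[-27,0,-30],"delta_rot":[0,0,0]},
    {"slide":[-27,0,-30],"delta_rot":[0,0,0]},
    {"slide":[-27,0,-30],"delta_rot":[0,0,0]},
    {"slide":[-27,0,-30],"delta_rot":[0,0,0]},
  ],
)

```text
t: 1.95
position: [0.4958, 0.0885, 0.271]
orientation: [[0.359, 0.001, -0.933], [0.933, 0.0, 0.359], [0.0, -1.0, -0.001]]
wrist_force: [1.0, 0.5, 0.1]
finger_gap: 0.449
```

```bash
python3 - <<'E'
from h import *
go([.53,0.02,.27])
p,d=eyes.camera('wrist');save(p,'w1')
E
```

```text
t 1.95 pos [0.4958 0.0885 0.271 ] tool mm [-51.7   1.  -56.5] norm 76.6 F [1.  0.5 0.1] gap 0.449
```

apply_moves(
  plan=[
    {"slide":[-26,0,-28],"delta_rot":[0,0,0]},
    {"slide":[-26,0,-28],"delta_rot":[0,0,0]},
    {"slide":[0,0,0],"delta_rot":[0,0,0]},
    {"slide":[0,0,0],"delta_rot":[0,0,0]},
  ],
)

```text
t: 2.33
position: [0.5291, 0.0208, 0.2704]
orientation: [[0.361, -0.001, -0.932], [0.932, 0.0, 0.361], [0.0, -1.0, 0.001]]
wrist_force: [-0.7, -0.7, -0.3]
finger_gap: 0.446
```

```bash
python3 - <<'E'
from h import *
go([.53,0.02,.27])
cal=eyes.calibration('wrist')
p,d=eyes.camera('wrist');save(p,'w2')
for n,z in [('dial_axis',.09),('peg_grip',.128),('crank_peg',.106),('hatch_knob',.118),('strip_jar',.09),('lockbox',0)]:
    for r in place_of(n,'wrist')[:2]: print(n,r['conf'],r['centre'],atz(cal,r['centre'],z).round(4))
E
```

```text
t 2.33 pos [0.5291 0.0208 0.2704] tool mm [-0.4  0.4 -1.1] norm 1.2 F [-0.7 -0.7 -0.3] gap 0.446
dial_axis 0.93 [334.3, 210.1] [0.5848 0.0237 0.09  ]
peg_grip 0.57 [317.0, 243.7] [ 0.6067 -0.0097  0.128 ]
crank_peg 0.78 [320.7, 233.7] [ 0.6039 -0.0034  0.106 ]
hatch_knob 0.55 [214.7, 191.4] [ 0.5005 -0.1045  0.118 ]
hatch_knob 0.43 [332.8, 213.7] [0.5801 0.0218 0.118 ]
lockbox 0.63 [296.6, 205.0] [ 0.5813 -0.0361  0.    ]
```

View pics/w2.png

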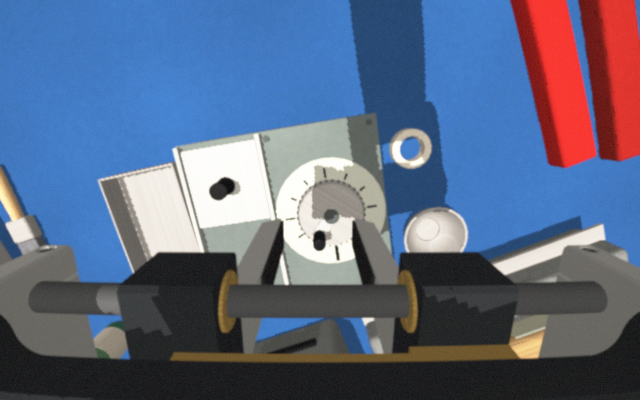

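```bash
python3 - <<'E'
from h import *
p,d=eyes.camera('wrist')
c=cv2.resize(p[130:280,160:400],None,fx=3.3,fy=3.3,interpolation=cv2.INTER_CUBIC);save(c,'w2c')
s=cv2.imread('pics/scene0.png')[140:260,220:420];cv2.imwrite('pics/s0c.png',cv2.resize(s,None,fx=4,fy=4,interpolation=cv2.INTER_CUBIC))
s=cv2.imread('pics/side0.png')[140:240,220:400];cv2.imwrite('pics/d0c.png',cv2.resize(s,None,fx=4.4,fy=4.4,interpolation=cv2.INTER_CUBIC))
E
```

```text
(no output)
```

View pics/w2c.png

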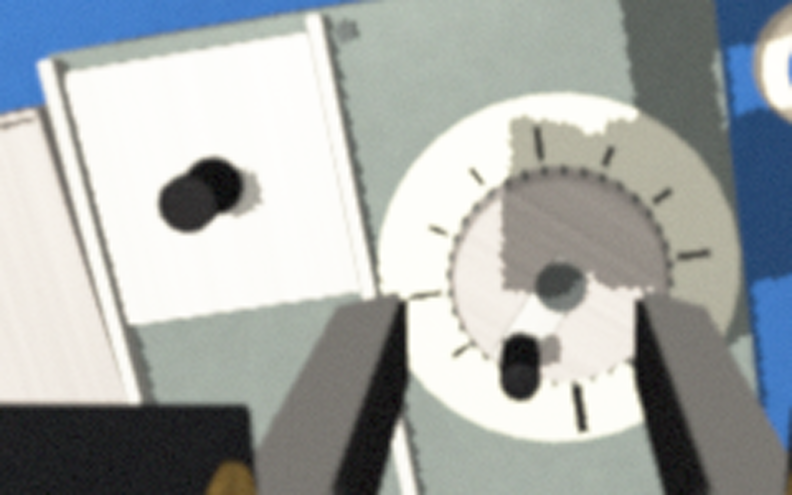

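View pics/s0c.png

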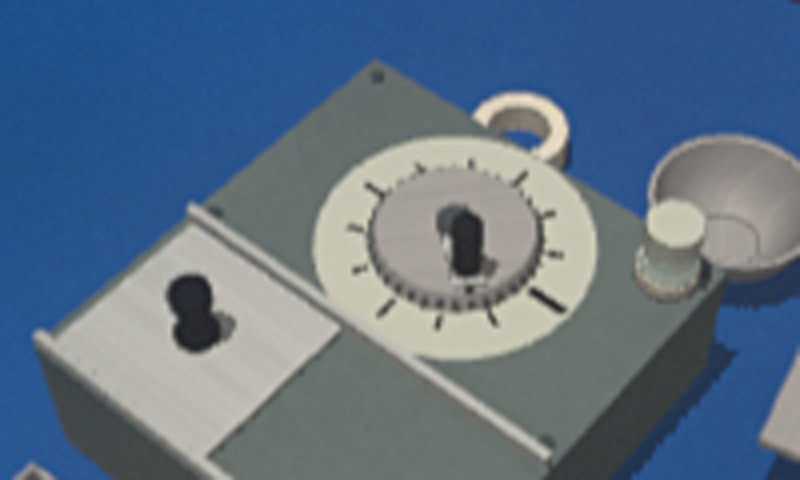

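View pics/d0c.png

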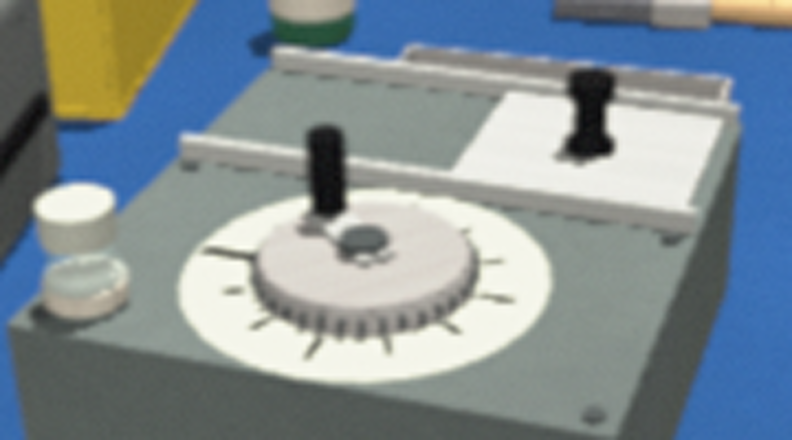

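```bash
cat >> h.py <<'E'
E
python3 - <<'E'
from h import *
from scipy.optimize import least_squares
W=eyes.calibration('wrist');S=eyes.calibration('scene');D=eyes.calibration('side')
w=lambda x,y:(160+x/3.3,130+y/3.3); s=lambda x,y:(220+x/4,140+y/4); d=lambda x,y:(220+x/4.4,140+y/4.4)
def circ(cal,pts):
    P=np.array([atz(cal,q,.091)[:2] for q in pts])
    r=least_squares(lambda v:np.hypot(*(P-v[:2]).T)-v[2],[*P.mean(0),.08]);return r.x.round(4),np.abs(r.fun).max().round(4)
print('W',circ(W,[w(378,265),w(742,250),w(555,92),w(560,442),w(440,140),w(480,420)]))
print('S',circ(S,[s(313,235),s(597,255),s(445,136),s(470,361),s(370,155),s(545,165),s(350,310),s(570,320)]))
print('D',circ(D,[d(178,280),d(552,285),d(380,189),d(350,382),d(250,217),d(480,205),d(500,350),d(215,335)]))
a=atz(W,w(579,408),.091);b=atz(W,w(539,143),.091);print('yaw 0-6',np.arctan2(*(a-b)[1::-1]))
a=atz(W,w(694,254),.091);b=atz(W,w(425,296),.091);print('yaw 9-3',np.arctan2(*(a-b)[1::-1])-np.pi/2)
a=atz(S,s(547,300),.091);b=atz(S,s(375,187),.091);print('S yaw 0-6',np.arctan2(*(a-b)[1::-1]))
a=atz(D,d(228,252),.091);b=atz(D,d(497,298),.091);print('D yaw 0-6',np.arctan2(*(a-b)[1::-1]))
for n,c,q in [('peg W',W,w(520,382)),('peg S',S,s(466,218)),('peg D',D,d(325,133))]: print(n,atz(c,q,.142)[:2].round(4))
for n,c,q in [('knob W',W,w(188,203)),('knob S',S,s(190,293)),('knob D',D,d(592,78))]: print(n,atz(c,q,.130)[:2].round(4))
for n,c,q in [('jar S',S,s(675,222)),('jar D',D,d(75,205))]: print(n,atz(c,q,.135)[:2].round(4))
E
```

```text
W (array([0.5863, 0.0192, 0.0743]), np.float64(0.0011))
S (array([0.5869, 0.0187, 0.0738]), np.float64(0.0039))
D (array([0.5837, 0.0182, 0.0738]), np.float64(0.0027))
yaw 0-6 -0.21147694589034213
yaw 9-3 -0.20213189207984783
S yaw 0-6 -0.21925007687590303
D yaw 0-6 -0.21638317090716797
peg W [ 0.6039 -0.0057]
peg S [ 0.6022 -0.0027]
peg D [ 0.6036 -0.0055]
knob W [ 0.5007 -0.0955]
knob S [ 0.5021 -0.0965]
knob D [ 0.5004 -0.0955]
jar S [0.6916 0.0479]
jar D [0.6901 0.0504]
```

```bash
python3 - <<'E'
from h import *
go([.6038,-.0056,.16]);go([.6038,-.0056,.1095])
E
```

```text
t 2.73 pos [0.5287 0.0227 0.2708] tool mm [  0.4 110.8 -80.2] norm 136.8 F [-0.1 -0.3 -0.4] gap 0.451
t 2.73 pos [0.5287 0.0227 0.2708] tool mm [  0.3 161.3 -80.2] norm 180.1 F [-0.1 -0.3 -0.4] gap 0.451
```

apply_moves(
  plan=[
    {"slide":[0,26,-20],"delta_rot":[0,0,0]},
    {"slide":[0,28,-20],"delta_rot":[0,0,0]},
    {"slide":[0,28,-20],"delta_rot":[0,0,0]},
    {"slide":[0.4,28,-20],"delta_rot":[0,0,0]},
    {"slide":[0,0,0],"delta_rot":[0,0,0]},
  ],
)

```text
t: 3.15
position: [0.6015, -0.0065, 0.1532]
orientation: [[0.359, -0.011, -0.933], [0.933, 0.002, 0.359], [-0.002, -1.0, 0.011]]
wrist_force: [-1.0, 1.1, -0.7]
finger_gap: 0.447
```

```bash
python3 - <<'E'
from h import *
go([.6038,-.0056,.1095])
cal=eyes.calibration('wrist')
p,d=eyes.camera('wrist');save(cv2.resize(p[160:310,220:420],None,fx=4,fy=4,interpolation=cv2.INTER_CUBIC),'w3')
go([.6038,-.0056,.1095])
E
```

```text
t 3.15 pos [ 0.6015 -0.0065  0.1532] tool mm [ 1.7 43.6 -2.3] norm 43.7 F [-1.   1.1 -0.7] gap 0.447
t 3.2 pos [ 0.6018 -0.0061  0.1566] tool mm [ 1.2 47.  -2.1] norm 47.1 F [-0.2  0.1 -1.1] gap 0.446
```

View pics/w3.png

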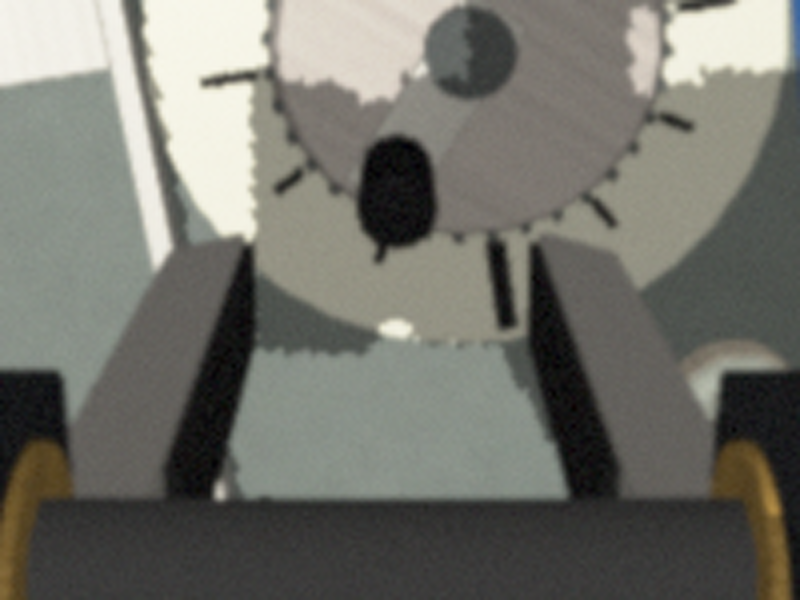

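apply_moves(
  plan=[
    {"slide":[0.4,20,-0.7],"delta_rot":[0,0,0]},
    {"slide":[0.4,20,-0.7],"delta_rot":[0,0,0]},
    {"slide":[0.4,5,-0.7],"delta_rot":[0,0,0]},
    {"slide":[0,0,0],"delta_rot":[0,0,0]},
    {"slide":[0,0,0],"delta_rot":[0,0,0]},
  ],
)

```text
t: 3.62
position: [0.6067, -0.0058, 0.1177]
orientation: [[0.358, 0.002, -0.934], [0.934, -0.0, 0.358], [0.0, -1.0, -0.002]]
wrist_force: [0.6, 0.6, -0.5]
finger_gap: 0.448
```

```bash
python3 - <<'E'
from h import *
go([.6038,-.0056,.1095])
p,d=eyes.camera('wrist');save(cv2.resize(p[160:310,220:420],None,fx=4,fy=4,interpolation=cv2.INTER_CUBIC),'w4')
go([.6038,-.0056,.1095])
p,d=eyes.camera('side');save(cv2.resize(p[130:240,220:400],None,fx=4.4,fy=4.4,interpolation=cv2.INTER_CUBIC),'d4')
go([.6038,-.0056,.1095])
E
```

```text
t 3.62 pos [ 0.6067 -0.0058  0.1177] tool mm [-0.8  8.1  2.8] norm 8.7 F [ 0.6  0.6 -0.5] gap 0.448
t 3.67 pos [ 0.6071 -0.006   0.1181] tool mm [-0.8  8.5  3.3] norm 9.2 F [ 0.4 -0.2 -0.1] gap 0.451
t 3.72 pos [ 0.6073 -0.0061  0.118 ] tool mm [-0.8  8.5  3.4] norm 9.2 F [0.2 0.6 0.8] gap 0.448
```

View pics/w4.png

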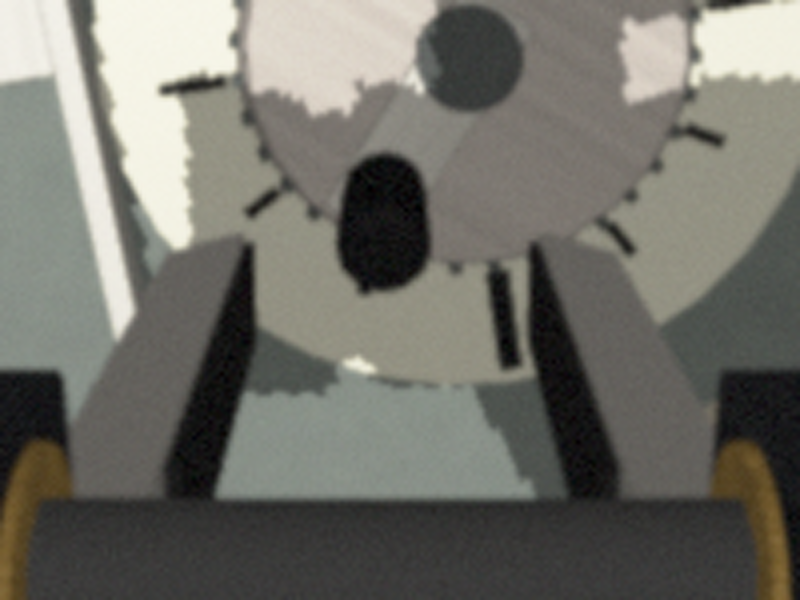

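View pics/d4.png

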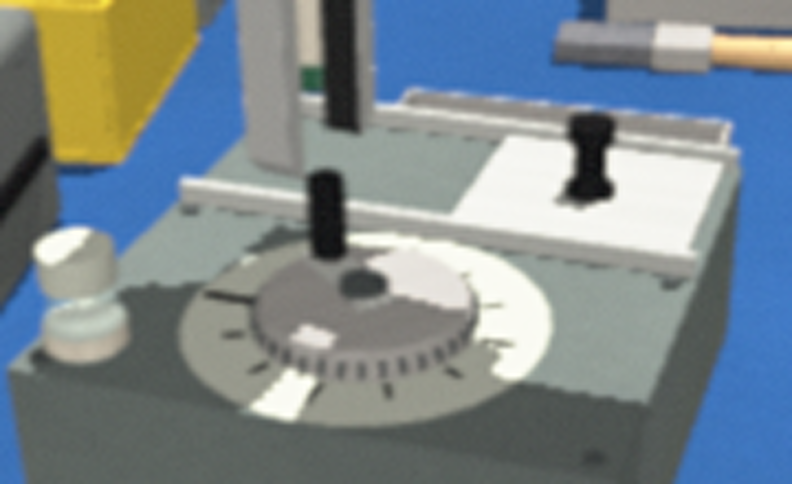

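```bash
python3 - <<'E'
from h import *
s=monitor.sense();D=eyes.calibration('side');W=eyes.calibration('wrist')
P=s['position'];R=s['orientation']
f=lambda X:(proj(D,X)-[220,130])*4.4
g=lambda X:(proj(W,X)-[220,160])*4
for k in (0,.021,-.021,.034,-.034):
  X=P+R[:,0]*k; print(k,X.round(4),f(X).round(0),g(X).round(0))
for z in (.106,.142): print('peg',f([.6038,-.0056,z]).round(0),g([.6038,-.0056,z]).round(0))
print(W)
E
```

```text
0 [ 0.6073 -0.0061  0.118 ] [[319. 229.]] [[389. 218.]]
0.021 [0.6148 0.0135 0.1181] [[292. 251.]] [[504. 218.]]
-0.021 [ 0.5997 -0.0257  0.118 ] [[345. 208.]] [[275. 218.]]
0.034 [0.6194 0.0256 0.1181] [[274. 265.]] [[574. 218.]]
-0.034 [ 0.5951 -0.0379  0.118 ] [[361. 196.]] [[204. 218.]]
peg [[328. 256.]] [[385. 182.]]
peg [[325. 177.]] [[385. 243.]]
{'intrinsics': array([[305.98857395,   0.        , 317.44816804],
       [  0.        , 305.98857395, 193.75286086],
       [  0.        ,   0.        ,   1.        ]]), 'dist': array([-0.04584542,  0.        ,  0.        ,  0.        ,  0.        ]), 'R': array([[ 3.57087920e-01,  9.34070643e-01,  5.02097254e-04],
       [ 9.06553739e-01, -3.46697835e-01,  2.40750763e-01],
       [ 2.25052296e-01, -8.55140109e-02, -9.70586842e-01]]), 't': array([-0.21126055, -0.56577418,  0.20206419])}
```

```bash
python3 - <<'E'
from h import *
W=eyes.calibration('wrist');s=monitor.sense();
p,d=eyes.camera('wrist')
def pt(cal,d,u,v):
    o,r=ray(cal,(u,v));return o+r*d[int(round(v)),int(round(u))]
T=lambda X:(s['orientation'].T@(X-s['position'])*1000).round(1)
for u,v in [(240,250),(220,260),(243,245),(570,250),(590,270),(545,245),(200,350),(620,350),(225,300)]:
    a=220+u/4;b=160+v/4;X=pt(W,d,a,b);print((u,v),d[int(round(b)),int(round(a))],X.round(4),'tool',T(X))
D=eyes.calibration('side');p,d=eyes.camera('side')
for u,v in [(275,160),(275,140),(345,110),(335,120),(325,200)]:
    a=220+u/4.4;b=130+v/4.4;X=pt(D,d,a,b);print((u,v),X.round(4),'tool',T(X))
E
```

```text
(240, 250) 0.1836355 [ 0.5918 -0.0242  0.1584] tool [-22.4 -40.4   7.8]
(220, 260) 0.17488751 [ 0.5898 -0.0254  0.167 ] tool [-24.2 -49.    9.3]
(243, 245) 0.18750578 [ 0.5923 -0.0245  0.1545] tool [-22.4 -36.5   7.2]
(570, 250) 0.18151088 [0.6088 0.022  0.1604] tool [ 26.8 -42.4   8.5]
(590, 270) 0.16875602 [0.6076 0.0234 0.1731] tool [ 27.7 -55.1  10. ]
(545, 245) 0.18248172 [0.6071 0.0188 0.1593] tool [ 23.2 -41.3   8.9]
(200, 350) 0.14633764 [ 0.591  -0.0242  0.1966] tool [-22.7 -78.6   8.4]
(620, 350) 0.1431849 [0.6076 0.0227 0.1996] tool [ 27.1 -81.5   9.7]
(225, 300) 0.16296786 [ 0.5916 -0.0236  0.1795] tool [-21.9 -61.6   8.1]
(275, 160) [0.6162 0.0268 0.1642] tool [ 33.9 -46.2   3.3]
(275, 140) [0.6158 0.0261 0.1722] tool [ 33.2 -54.1   3.4]
(345, 110) [ 0.5978 -0.024   0.1631] tool [-20.1 -45.1   2.2]
(335, 120) [ 0.6027 -0.0273  0.1571] tool [-21.4 -39.1  -3.4]
(325, 200) [6.029e-01 5.000e-04 1.348e-01] tool [  4.7 -16.8   6.4]
```

apply_moves(
  plan=[
    {"slide":[-0.5,0,3],"delta_rot":[0,0,0]},
    {"slide":[0,0,0],"delta_rot":[0,0,0]},
    {"slide":[0,0,0],"delta_rot":[0,0,0]},
  ],
  jaw=30,
)

```text
t: 4.07
position: [0.6031, -0.0055, 0.1159]
orientation: [[0.359, 0.0, -0.933], [0.933, -0.0, 0.359], [0.0, -1.0, -0.0]]
wrist_force: [-0.1, -0.0, -0.7]
finger_gap: 0.305
```

```bash
python3 - <<'E'
from h import *
W=eyes.calibration('wrist');s=monitor.sense();print(s['position'],s['finger_gap'])
p,d=eyes.camera('wrist');save(cv2.resize(p[160:310,220:420],None,fx=4,fy=4,interpolation=cv2.INTER_CUBIC),'w5')
go([.6038,-.0056,.1095])
# depth backprojection of lowest finger points: all pixels with z between .145,.2 near TCP
o=None;pts=[]
for v in range(200,260):
  for u in range(230,400):
    if d[v,u]>0.1 and d[v,u]<.21:
      oo,r=ray(W,(u,v));X=oo+r*d[v,u];t=s['orientation'].T@(X-s['position'])*1000
      if abs(t[0])<45 and abs(t[2])<25 and t[1]<-5: pts.append([*t,u,v])
P=np.array(pts)
for sg in (-1,1):
  q=P[(P[:,0]*sg>11)]; i=q[:,1].argsort()[::-1][:60]; print(q[i][::8].round(1))
D=eyes.calibration('side');p,d=eyes.camera('side');save(cv2.resize(p[130:240,220:400],None,fx=4.4,fy=4.4,interpolation=cv2.INTER_CUBIC),'d5')
E
```

```text
[ 0.60309556 -0.00547319  0.11589497] 0.30459495347325444
t 4.12 pos [ 0.6031 -0.0054  0.1158] tool mm [ 0.1  6.3 -0.7] norm 6.3 F [-0.2 -0.8 -0.2] gap 0.3
[[-14.4 -35.3   7.7 294.  220. ]
 [-16.1 -36.7   9.4 291.  218. ]
 [-14.3 -37.3   3.8 294.  227. ]
 [-14.4 -37.8  -5.8 294.  242. ]
 [-19.6 -38.4   9.3 285.  219. ]
 [-15.3 -39.3   7.7 292.  222. ]
 [-18.2 -39.8   9.2 287.  220. ]
 [-16.3 -40.8   9.5 290.  220. ]]
[[ 14.6 -35.1   7.6 341.  220. ]
 [ 14.7 -36.2   0.8 341.  231. ]
 [ 14.6 -37.    2.5 341.  229. ]
 [ 14.6 -37.9  -0.5 341.  234. ]
 [ 14.6 -38.8  -7.4 341.  245. ]
 [ 14.6 -39.3  -6.5 341.  244. ]
 [ 15.5 -39.8   8.  343.  222. ]
 [ 18.9 -40.8   8.9 349.  221. ]]
```

View pics/w5.png

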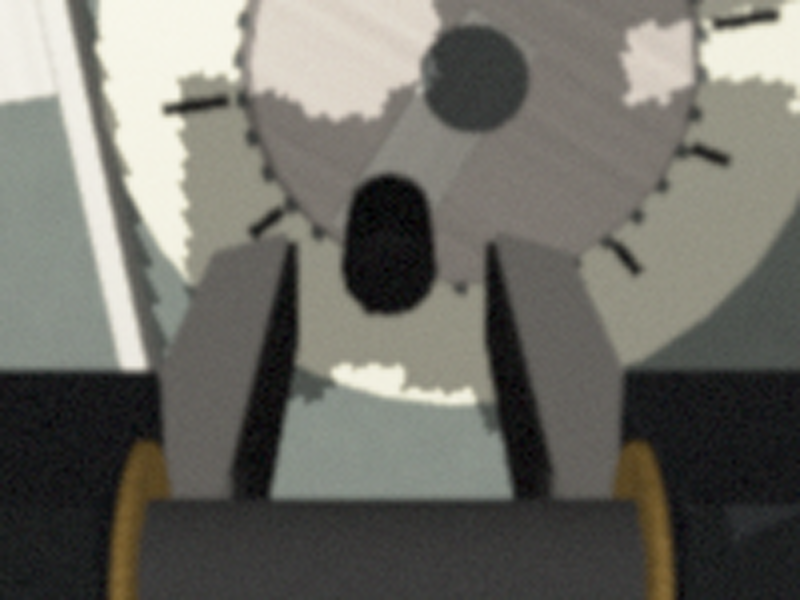

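View pics/d5.png

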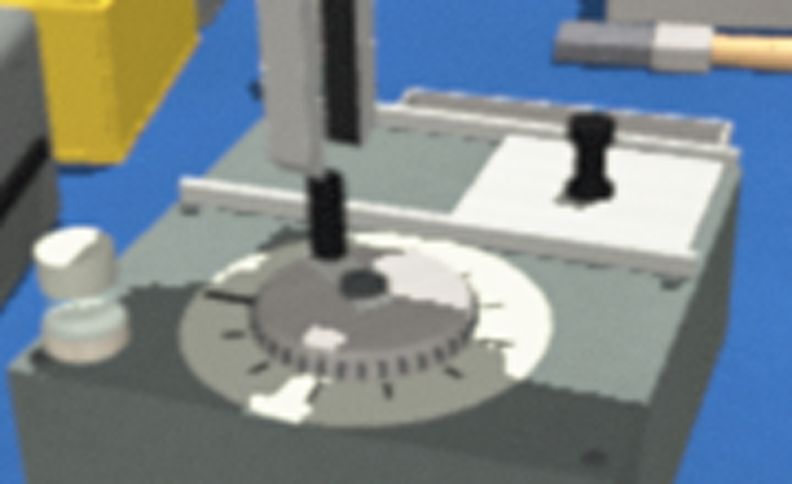

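apply_moves(
  plan=[
    {"slide":[0,8,0],"delta_rot":[0,0,0]},
    {"slide":[0,8,0],"delta_rot":[0,0,0]},
    {"slide":[0,8,0],"delta_rot":[0,0,0]},
    {"slide":[0,0,0],"delta_rot":[0,0,0]},
  ],
)

```text
t: 4.5
position: [0.6013, -0.0051, 0.0886]
orientation: [[0.359, -0.005, -0.933], [0.933, 0.001, 0.359], [-0.001, -1.0, 0.005]]
wrist_force: [-0.0, -0.7, -0.7]
finger_gap: 0.3
```

apply_moves(
  plan=[
    {"slide":[0,6,0],"delta_rot":[0,0,0]},
    {"slide":[0,6,0],"delta_rot":[0,0,0]},
    {"slide":[0,5,0],"delta_rot":[0,0,0]},
    {"slide":[0,0,0],"delta_rot":[0,0,0]},
    {"slide":[0,0,0],"delta_rot":[0,0,0]},
  ],
)

```text
t: 4.92
position: [0.6029, -0.0054, 0.0742]
orientation: [[0.359, -0.001, -0.933], [0.933, 0.0, 0.359], [-0.0, -1.0, 0.001]]
wrist_force: [-0.1, -0.1, -0.3]
finger_gap: 0.304
```

```bash
python3 - <<'E'
from h import *
go([.6038,-.0056,.073])
p,d=eyes.camera('wrist');save(cv2.resize(p[160:310,220:420],None,fx=4,fy=4,interpolation=cv2.INTER_CUBIC),'w6')
D=eyes.calibration('side');p,d=eyes.camera('side');save(cv2.resize(p[130:240,220:400],None,fx=4.4,fy=4.4,interpolation=cv2.INTER_CUBIC),'d6')
go([.6038,-.0056,.073])
E
```

```text
t 4.92 pos [ 0.6029 -0.0054  0.0742] tool mm [ 0.2  1.2 -0.9] norm 1.5 F [-0.1 -0.1 -0.3] gap 0.304
t 5.02 pos [ 0.6034 -0.0055  0.0749] tool mm [ 0.1  1.9 -0.4] norm 1.9 F [-0.1  0.6  0.5] gap 0.299
```

View pics/w6.png

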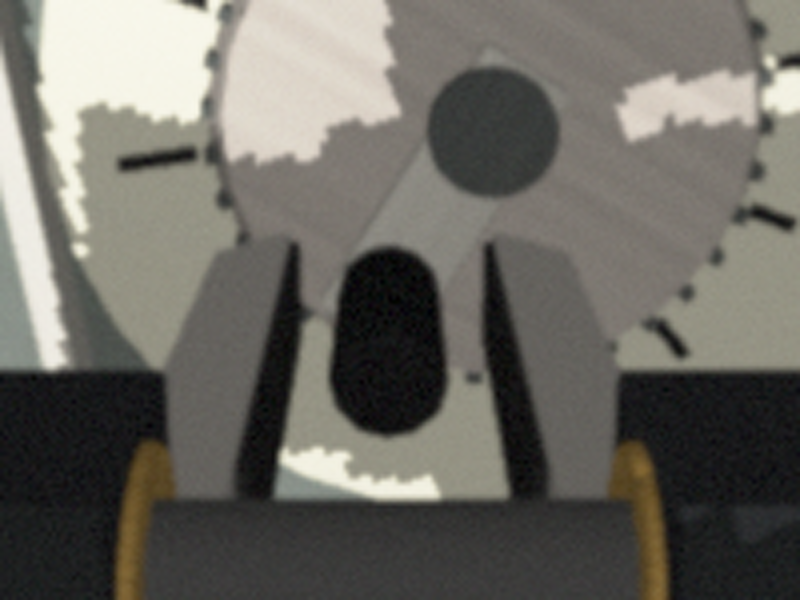

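View pics/d6.png

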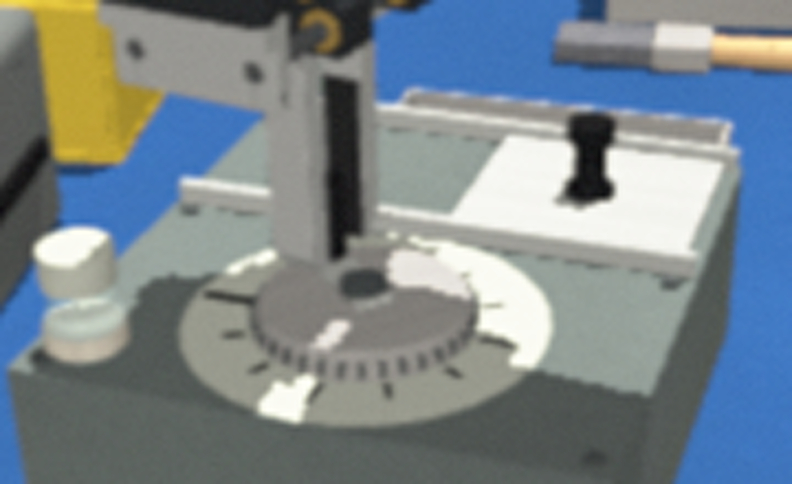

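apply_moves(
  plan=[
    {"slide":[0,0.6,0],"delta_rot":[0,0,0]},
    {"slide":[0,0,0],"delta_rot":[0,0,0]},
    {"slide":[0,0,0],"delta_rot":[0,0,0]},
    {"slide":[0,0,0],"delta_rot":[0,0,0]},
    {"slide":[0,0,0],"delta_rot":[0,0,0]},
  ],
  jaw=0,
  force=25,
)

```text
t: 5.43
position: [0.6033, -0.0057, 0.0743]
orientation: [[0.359, 0.0, -0.933], [0.933, -0.0, 0.359], [-0.0, -1.0, -0.0]]
wrist_force: [-0.3, -0.8, 1.2]
finger_gap: 0.166
```

```bash
cat >> h.py <<'E'
C=np.array([.5862,.0187]);YAW=-.212
def th(s):
    v=s['position'][:2]-C; a=YAW-np.arctan2(v[1],v[0]); return a,np.hypot(*v)*1000
def steps(t0,t1,n):
    # tool-frame mm steps between dial angles (circle r 30), ideal orientation
    R=np.array([[.359,.933],[-.933,.359]])  # rows: tool x, tool z in world xy
    a=YAW-np.linspace(t0,t1,n+1);P=30*np.c_[np.cos(a),np.sin(a)]
    return np.diff(P,axis=0)@R.T
E
python3 - <<'E'
from h import *
s=monitor.sense();print(s['t'],s['position'],s['finger_gap'],s['wrist_force'],th(s))
E
```

```text
5.4333 [ 0.60330778 -0.00571062  0.07429358] 0.16648226122717974 [-0.2749819  -0.76511053  1.21447849] (np.float64(0.747511160591691), np.float64(29.80862773872878))
```

```bash
python3 - <<'E'
from h import *
print(steps(.747,-.253,5).round(1))
print(steps(-.253,-1.253,5).round(1))
E
```

```text
[[ 5.3 -2.8]
 [ 5.7 -1.7]
 [ 6.  -0.5]
 [ 6.   0.6]
 [ 5.7  1.8]]
[[5.2 2.9]
 [4.5 3.9]
 [3.7 4.7]
 [2.7 5.4]
 [1.6 5.8]]
```

apply_moves(
  plan=[
    {"slide":[5.3,0,-2.8],"delta_rot":[0,0,0]},
    {"slide":[5.7,0,-1.7],"delta_rot":[0,0,0]},
    {"slide":[6.0,0,-0.5],"delta_rot":[0,0,0]},
    {"slide":[6.0,0,0.6],"delta_rot":[0,0,0]},
    {"slide":[5.7,0,1.8],"delta_rot":[0,0,0]},
  ],
)

```text
t: 5.85
position: [0.615, 0.0201, 0.074]
orientation: [[0.358, -0.004, -0.934], [0.934, -0.002, 0.358], [-0.003, -1.0, 0.003]]
wrist_force: [-8.6, -5.3, 5.1]
finger_gap: 0.161
```

```bash
cat >> h.py <<'E'
def st():
    s=monitor.sense();a,r=th(s);f=YAW-a;F=s['wrist_force'];er=np.array([np.cos(f),np.sin(f)]);cw=np.array([np.sin(f),-np.cos(f)])
    print('t',round(s['t'],2),'th',round(a,3),'r',round(r,2),'Frad',round(F[:2]@er,1),'Fcw',round(F[:2]@cw,1),'Fz',round(F[2],1),'pos',s['position'].round(4),'gap',round(s['finger_gap'],3))
E
python3 -c "
from h import *
st()"
```

```text
t 5.85 th -0.262 r 28.81 Frad -8.9 Fcw 4.8 Fz 5.1 pos [0.615  0.0201 0.074 ] gap 0.161
```

apply_moves(
  plan=[
    {"slide":[0,0,0],"delta_rot":[0,0,0]},
    {"slide":[0,0,0],"delta_rot":[0,0,0]},
  ],
)

```text
t: 6.02
position: [0.6148, 0.0212, 0.074]
orientation: [[0.358, -0.003, -0.934], [0.934, 0.0, 0.358], [-0.001, -1.0, 0.003]]
wrist_force: [-6.7, -0.6, 5.3]
finger_gap: 0.166
```

```bash
python3 -c "
from h import *
st()
p,d=eyes.camera('side');save(cv2.resize(p[130:240,220:400],None,fx=4.4,fy=4.4,interpolation=cv2.INTER_CUBIC),'d7')
st()"
```

```text
t 6.02 th -0.297 r 28.75 Frad -6.7 Fcw 0.1 Fz 5.3 pos [0.6148 0.0212 0.074 ] gap 0.166
t 6.07 th -0.297 r 28.74 Frad -6.3 Fcw 0.9 Fz 5.2 pos [0.6148 0.0211 0.074 ] gap 0.164
```

View pics/d7.png

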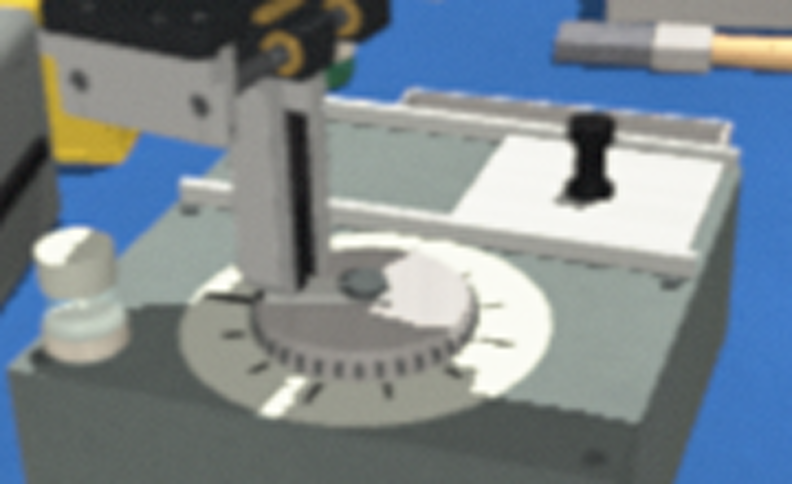

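```bash
cat >> h.py <<'E'
import json
def plan(ts,C=None,r=30.):
    c=json.load(open('cmd.json'));C=np.array(C if C is not None else c['C']);p=np.array(c['p']);
    R=np.array([[.359,.933],[-.933,.359]])
    for i,t in enumerate(ts):
        a=YAW-t;q=C+r/1000*np.array([np.cos(a),np.sin(a)]);m=(R@(q-p)*1000).round(1)
        if i%5==0: print('--')
        print('{"slide": [%.1f, 0, %.1f], "delta_rot": [0, 0, 0]},'%tuple(m), round(t,3)); p=p+R.T@m/1000
    json.dump({'C':list(C),'p':list(p)},open('cmd.json','w'))
E
echo '{"C":[0.5850,0.0187],"p":[0.6160,0.0201]}' > cmd.json
python3 -c "
from h import *
plan(-.257-.25*np.arange(1,21))"
```

```text
--
{"slide": [6.0, 0, 4.8], "delta_rot": [0, 0, 0]}, -0.507
{"slide": [5.3, 0, 5.3], "delta_rot": [0, 0, 0]}, -0.757
{"slide": [3.8, 0, 6.4], "delta_rot": [0, 0, 0]}, -1.007
{"slide": [2.1, 0, 7.2], "delta_rot": [0, 0, 0]}, -1.257
{"slide": [0.2, 0, 7.5], "delta_rot": [0, 0, 0]}, -1.507
--
{"slide": [-1.6, 0, 7.3], "delta_rot": [0, 0, 0]}, -1.757
{"slide": [-3.3, 0, 6.7], "delta_rot": [0, 0, 0]}, -2.007
{"slide": [-4.9, 0, 5.6], "delta_rot": [0, 0, 0]}, -2.257
{"slide": [-6.2, 0, 4.3], "delta_rot": [0, 0, 0]}, -2.507
{"slide": [-7.0, 0, 2.6], "delta_rot": [0, 0, 0]}, -2.757
--
{"slide": [-7.5, 0, 0.7], "delta_rot": [0, 0, 0]}, -3.007
{"slide": [-7.4, 0, -1.0], "delta_rot": [0, 0, 0]}, -3.257
{"slide": [-6.9, 0, -2.9], "delta_rot": [0, 0, 0]}, -3.507
{"slide": [-5.9, 0, -4.5], "delta_rot": [0, 0, 0]}, -3.757
{"slide": [-4.7, 0, -5.9], "delta_rot": [0, 0, 0]}, -4.007
--
{"slide": [-3.1, 0, -6.8], "delta_rot": [0, 0, 0]}, -4.257
{"slide": [-1.3, 0, -7.4], "delta_rot": [0, 0, 0]}, -4.507
{"slide": [0.5, 0, -7.4], "delta_rot": [0, 0, 0]}, -4.757
{"slide": [2.4, 0, -7.1], "delta_rot": [0, 0, 0]}, -5.007
{"slide": [4.1, 0, -6.3], "delta_rot": [0, 0, 0]}, -5.257
```

apply_moves(
  plan=[
    {"slide":[6.0,0,4.8],"delta_rot":[0,0,0]},
    {"slide":[5.3,0,5.3],"delta_rot":[0,0,0]},
    {"slide":[3.8,0,6.4],"delta_rot":[0,0,0]},
    {"slide":[2.1,0,7.2],"delta_rot":[0,0,0]},
    {"slide":[0.2,0,7.5],"delta_rot":[0,0,0]},
  ],
)

```text
t: 6.48
position: [0.5942, 0.0467, 0.0743]
orientation: [[0.358, 0.003, -0.934], [0.934, -0.003, 0.358], [-0.002, -1.0, -0.004]]
wrist_force: [1.9, -8.4, -1.1]
finger_gap: 0.16
```

```bash
sed -i 's/^C=np.*;YAW/C=np.array([.5850,.0187]);YAW/' h.py; python3 -c "
from h import *
st()"
```

```text
t 6.48 th -1.464 r 29.46 Frad -7.4 Fcw 4.4 Fz -1.1 pos [0.5942 0.0467 0.0743] gap 0.16
```

apply_moves(
  plan=[
    {"slide":[-1.6,0,7.3],"delta_rot":[0,0,0]},
    {"slide":[-3.3,0,6.7],"delta_rot":[0,0,0]},
    {"slide":[-4.9,0,5.6],"delta_rot":[0,0,0]},
    {"slide":[-6.2,0,4.3],"delta_rot":[0,0,0]},
    {"slide":[-7.0,0,2.6],"delta_rot":[0,0,0]},
  ],
)

```text
t: 6.9
position: [0.5619, 0.0373, 0.0744]
orientation: [[0.359, 0.005, -0.933], [0.933, 0.003, 0.359], [0.004, -1.0, -0.004]]
wrist_force: [4.4, 1.7, -4.2]
finger_gap: 0.161
```

```bash
python3 -c "
from h import *
st()"
```

```text
t 6.9 th -2.676 r 29.64 Frad -2.4 Fcw 4.1 Fz -4.2 pos [0.5619 0.0373 0.0744] gap 0.161
```

apply_moves(
  plan=[
    {"slide":[-7.5,0,0.7],"delta_rot":[0,0,0]},
    {"slide":[-7.4,0,-1.0],"delta_rot":[0,0,0]},
    {"slide":[-6.9,0,-2.9],"delta_rot":[0,0,0]},
    {"slide":[-5.9,0,-4.5],"delta_rot":[0,0,0]},
    {"slide":[-4.7,0,-5.9],"delta_rot":[0,0,0]},
  ],
)

```text
t: 7.32
position: [0.5595, 0.0021, 0.0742]
orientation: [[0.358, -0.004, -0.934], [0.934, 0.002, 0.358], [0.001, -1.0, 0.005]]
wrist_force: [-7.1, 1.6, 6.9]
finger_gap: 0.17
```

```bash
python3 -c "
from h import *
st()"
```

```text
t 7.32 th 2.352 r 30.45 Frad 5.1 Fcw 5.2 Fz 6.9 pos [0.5595 0.0021 0.0742] gap 0.17
```

apply_moves(
  plan=[
    {"slide":[-3.1,0,-6.8],"delta_rot":[0,0,0]},
    {"slide":[-1.3,0,-7.4],"delta_rot":[0,0,0]},
    {"slide":[0.5,0,-7.4],"delta_rot":[0,0,0]},
    {"slide":[2.4,0,-7.1],"delta_rot":[0,0,0]},
    {"slide":[4.1,0,-6.3],"delta_rot":[0,0,0]},
  ],
)

```text
t: 7.73
position: [0.5941, -0.0105, 0.0742]
orientation: [[0.359, -0.003, -0.933], [0.933, -0.002, 0.359], [-0.003, -1.0, 0.002]]
wrist_force: [-4.3, -4.1, 4.0]
finger_gap: 0.162
```

```bash
python3 -c "
from h import *
st()"
```

```text
t 7.73 th 1.056 r 30.63 Frad 2.7 Fcw 5.3 Fz 4.0 pos [ 0.5941 -0.0105  0.0742] gap 0.162
```

```bash
sed -i 's/^C=np.*;YAW/C=np.array([.5850,.0181]);YAW/' h.py; python3 -c "
from h import *
plan([-5.507,-5.757,-6.007,-6.257,-6.507,-6.757,-7.007,-7.257,-7.507,-7.707,-7.86,-7.98,-8.07,-8.14,-8.2],C=[.585,.0181])"
```

```text
--
{"slide": [4.9, 0, -5.3], "delta_rot": [0, 0, 0]}, -5.507
{"slide": [6.6, 0, -3.5], "delta_rot": [0, 0, 0]}, -5.757
{"slide": [7.3, 0, -1.9], "delta_rot": [0, 0, 0]}, -6.007
{"slide": [7.5, 0, 0.1], "delta_rot": [0, 0, 0]}, -6.257
{"slide": [7.2, 0, 1.8], "delta_rot": [0, 0, 0]}, -6.507
--
{"slide": [6.6, 0, 3.7], "delta_rot": [0, 0, 0]}, -6.757
{"slide": [5.4, 0, 5.1], "delta_rot": [0, 0, 0]}, -7.007
{"slide": [4.0, 0, 6.3], "delta_rot": [0, 0, 0]}, -7.257
{"slide": [2.4, 0, 7.1], "delta_rot": [0, 0, 0]}, -7.507
{"slide": [0.5, 0, 6.0], "delta_rot": [0, 0, 0]}, -7.707
--
{"slide": [-0.4, 0, 4.5], "delta_rot": [0, 0, 0]}, -7.86
{"slide": [-0.8, 0, 3.6], "delta_rot": [0, 0, 0]}, -7.98
{"slide": [-0.8, 0, 2.5], "delta_rot": [0, 0, 0]}, -8.07
{"slide": [-0.9, 0, 1.9], "delta_rot": [0, 0, 0]}, -8.14
{"slide": [-0.8, 0, 1.6], "delta_rot": [0, 0, 0]}, -8.2
```

apply_moves(
  plan=[
    {"slide":[4.9,0,-5.3],"delta_rot":[0,0,0]},
    {"slide":[6.6,0,-3.5],"delta_rot":[0,0,0]},
    {"slide":[7.3,0,-1.9],"delta_rot":[0,0,0]},
    {"slide":[7.5,0,0.1],"delta_rot":[0,0,0]},
    {"slide":[7.2,0,1.8],"delta_rot":[0,0,0]},
  ],
)

```text
t: 8.15
position: [0.615, 0.0179, 0.0742]
orientation: [[0.358, -0.001, -0.934], [0.934, -0.002, 0.358], [-0.003, -1.0, 0.0]]
wrist_force: [-3.9, -5.8, 3.7]
finger_gap: 0.171
```

apply_moves(
  plan=[
    {"slide":[6.6,0,3.7],"delta_rot":[0,0,0]},
    {"slide":[5.4,0,5.1],"delta_rot":[0,0,0]},
    {"slide":[4.0,0,6.3],"delta_rot":[0,0,0]},
    {"slide":[2.4,0,7.1],"delta_rot":[0,0,0]},
    {"slide":[0.5,0,6.0],"delta_rot":[0,0,0]},
  ],
)

```text
t: 8.57
position: [0.5968, 0.0456, 0.0743]
orientation: [[0.358, 0.004, -0.934], [0.934, -0.003, 0.358], [-0.001, -1.0, -0.004]]
wrist_force: [3.9, -5.7, -2.9]
finger_gap: 0.161
```

```bash
python3 -c "
from h import *
st()"
```

```text
t 8.57 th -1.377 r 29.96 Frad -3.7 Fcw 5.9 Fz -2.9 pos [0.5968 0.0456 0.0743] gap 0.161
```

apply_moves(
  plan=[
    {"slide":[-0.4,0,4.5],"delta_rot":[0,0,0]},
    {"slide":[-0.8,0,3.6],"delta_rot":[0,0,0]},
    {"slide":[-0.8,0,2.5],"delta_rot":[0,0,0]},
    {"slide":[-0.9,0,1.9],"delta_rot":[0,0,0]},
    {"slide":[-0.8,0,1.6],"delta_rot":[0,0,0]},
  ],
)

```text
t: 8.98
position: [0.5834, 0.048, 0.0744]
orientation: [[0.359, 0.006, -0.933], [0.933, -0.0, 0.359], [0.002, -1.0, -0.006]]
wrist_force: [7.1, -1.0, -5.2]
finger_gap: 0.164
```

```bash
python3 -c "
from h import *
st()
p,d=eyes.camera('scene');save(cv2.resize(p[140:260,260:420],None,fx=5,fy=5,interpolation=cv2.INTER_CUBIC),'s8')
p,d=eyes.camera('side');save(cv2.resize(p[130:240,220:400],None,fx=4.4,fy=4.4,interpolation=cv2.INTER_CUBIC),'d8')
st()"
```

```text
t 8.98 th -1.838 r 29.94 Frad -1.4 Fcw 7.0 Fz -5.2 pos [0.5834 0.048  0.0744] gap 0.164
t 9.08 th -1.86 r 29.99 Frad -3.2 Fcw 2.8 Fz -2.0 pos [0.5827 0.048  0.0744] gap 0.164
```

View pics/s8.png

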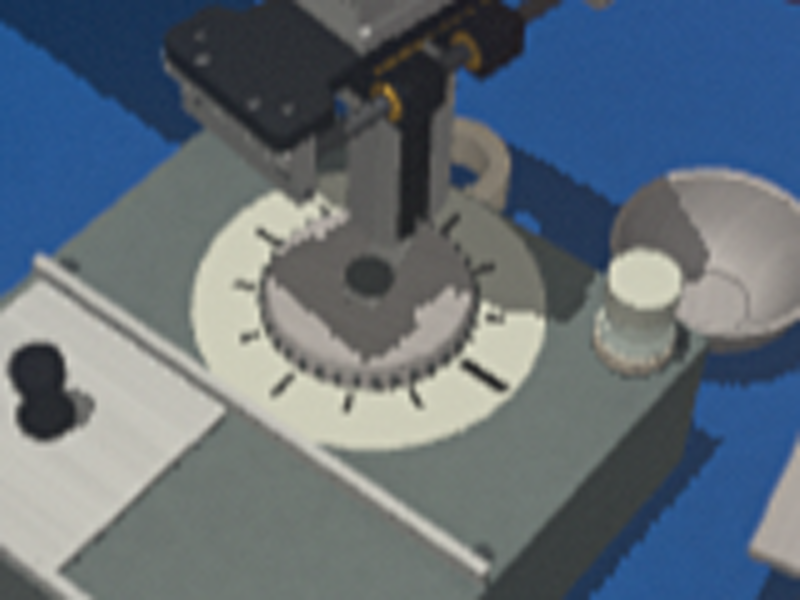

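View pics/d8.png

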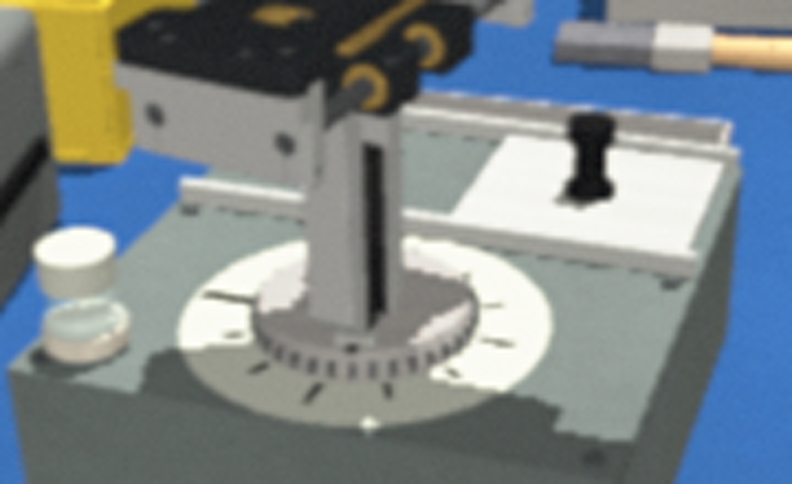

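```bash
python3 -c "
from h import *
D=eyes.calibration('side')
for t in (-1.8,-1.86,-1.95): 
  a=YAW-t; print(t,((proj(D,[*(C+.0455*np.array([np.cos(a),np.sin(a)])),.101])-[220,130])*4.4).round())
plan([-8.25,-8.3,-8.34,-8.37,-8.4])"
```

```text
-1.8 [[349. 359.]]
-1.86 [[356. 359.]]
-1.95 [[367. 359.]]
--
{"slide": [-0.7, 0, 1.3], "delta_rot": [0, 0, 0]}, -8.25
{"slide": [-0.9, 0, 1.3], "delta_rot": [0, 0, 0]}, -8.3
{"slide": [-0.7, 0, 1.0], "delta_rot": [0, 0, 0]}, -8.34
{"slide": [-0.5, 0, 0.7], "delta_rot": [0, 0, 0]}, -8.37
{"slide": [-0.6, 0, 0.7], "delta_rot": [0, 0, 0]}, -8.4
```

apply_moves(
  plan=[
    {"slide":[-0.7,0,1.3],"delta_rot":[0,0,0]},
    {"slide":[-0.9,0,1.3],"delta_rot":[0,0,0]},
    {"slide":[-0.7,0,1.0],"delta_rot":[0,0,0]},
    {"slide":[-0.5,0,0.7],"delta_rot":[0,0,0]},
    {"slide":[-0.6,0,0.7],"delta_rot":[0,0,0]},
  ],
)

```text
t: 9.5
position: [0.5759, 0.0467, 0.0743]
orientation: [[0.359, 0.002, -0.933], [0.933, 0.0, 0.359], [0.001, -1.0, -0.002]]
wrist_force: [5.1, -2.0, -2.6]
finger_gap: 0.164
```

apply_moves(
  plan=[
    {"slide":[0,0,0],"delta_rot":[0,0,0]},
    {"slide":[0,0,0],"delta_rot":[0,0,0]},
  ],
)

```text
t: 9.67
position: [0.5756, 0.0467, 0.0743]
orientation: [[0.359, 0.002, -0.933], [0.933, -0.0, 0.359], [0.0, -1.0, -0.002]]
wrist_force: [3.8, -1.9, -1.1]
finger_gap: 0.167
```

```bash
python3 -c "
from h import *
st()
p,d=eyes.camera('scene');save(cv2.resize(p[150:240,290:390],None,fx=7,fy=6.6,interpolation=cv2.INTER_CUBIC),'s9')
p,d=eyes.camera('side');save(cv2.resize(p[180:230,255:355],None,fx=8,fy=8,interpolation=cv2.INTER_CUBIC),'d9')
st()"
```

```text
t 9.67 th -2.1 r 30.08 Frad -3.0 Fcw 3.0 Fz -1.1 pos [0.5756 0.0467 0.0743] gap 0.167
t 9.77 th -2.101 r 30.08 Frad -3.5 Fcw 3.7 Fz -0.7 pos [0.5756 0.0467 0.0743] gap 0.162
```

View pics/d9.png

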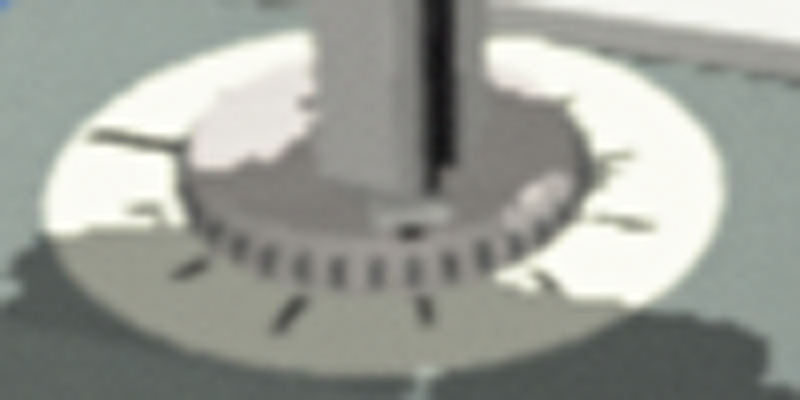

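```bash
python3 -c "
from h import *
D=eyes.calibration('side')
for t in (-1.95,-2.0,-2.094,-2.15): 
  a=YAW-t; print(t,((proj(D,[*(C+.040*np.array([np.cos(a),np.sin(a)])),.103])-[255,180])*8).round(), 'tick',((proj(D,[*(C+.058*np.array([np.cos(a),np.sin(a)])),.0905])-[255,180])*8).round())
for t in (0,-1.5708,3.1416):
  a=YAW-t; print(t, 'tick',((proj(D,[*(C+.058*np.array([np.cos(a),np.sin(a)])),.0905])-[255,180])*8).round())
"
```

```text
-1.95 [[387. 230.]] tick [[391. 329.]]
-2.0 [[397. 230.]] tick [[405. 328.]]
-2.094 [[415. 228.]] tick [[431. 326.]]
-2.15 [[426. 227.]] tick [[447. 324.]]
0 tick [[146. 143.]]
-1.5708 tick [[285. 322.]]
3.1416 tick [[639. 226.]]
```

```bash
python3 -c "
from h import *
ts=[-8.3,-8.1]+list(-8.1+.25*np.arange(1,33))
ts+=[.05,.15,.22,.28,.33,.37]
plan(ts)"
```

```text
--
{"slide": [1.8, 0, -2.4], "delta_rot": [0, 0, 0]}, -8.3
{"slide": [2.9, 0, -5.3], "delta_rot": [0, 0, 0]}, -8.1
{"slide": [2.1, 0, -7.1], "delta_rot": [0, 0, 0]}, -7.85
{"slide": [0.2, 0, -7.5], "delta_rot": [0, 0, 0]}, -7.6
{"slide": [-1.7, 0, -7.3], "delta_rot": [0, 0, 0]}, -7.35
--
{"slide": [-3.4, 0, -6.7], "delta_rot": [0, 0, 0]}, -7.1
{"slide": [-5.0, 0, -5.6], "delta_rot": [0, 0, 0]}, -6.85
{"slide": [-6.2, 0, -4.2], "delta_rot": [0, 0, 0]}, -6.6
{"slide": [-7.0, 0, -2.5], "delta_rot": [0, 0, 0]}, -6.35
{"slide": [-7.4, 0, -0.8], "delta_rot": [0, 0, 0]}, -6.1
--
{"slide": [-7.4, 0, 1.2], "delta_rot": [0, 0, 0]}, -5.85
{"slide": [-6.9, 0, 2.9], "delta_rot": [0, 0, 0]}, -5.6
{"slide": [-6.0, 0, 4.5], "delta_rot": [0, 0, 0]}, -5.35
{"slide": [-4.6, 0, 5.9], "delta_rot": [0, 0, 0]}, -5.1
{"slide": [-3.0, 0, 6.9], "delta_rot": [0, 0, 0]}, -4.85
--
{"slide": [-1.3, 0, 7.3], "delta_rot": [0, 0, 0]}, -4.6
{"slide": [0.6, 0, 7.5], "delta_rot": [0, 0, 0]}, -4.35
{"slide": [2.5, 0, 7.1], "delta_rot": [0, 0, 0]}, -4.1
{"slide": [4.1, 0, 6.2], "delta_rot": [0, 0, 0]}, -3.85
{"slide": [5
[... 486 characters left out ...]
0, 0]}, -1.6
{"slide": [0.4, 0, -7.4], "delta_rot": [0, 0, 0]}, -1.35
{"slide": [-1.4, 0, -7.4], "delta_rot": [0, 0, 0]}, -1.1
--
{"slide": [-3.2, 0, -6.8], "delta_rot": [0, 0, 0]}, -0.85
{"slide": [-4.7, 0, -5.7], "delta_rot": [0, 0, 0]}, -0.6
{"slide": [-6.1, 0, -4.4], "delta_rot": [0, 0, 0]}, -0.35
{"slide": [-6.9, 0, -2.8], "delta_rot": [0, 0, 0]}, -0.1
{"slide": [-4.4, 0, -0.8], "delta_rot": [0, 0, 0]}, 0.05
--
{"slide": [-3.0, 0, -0.2], "delta_rot": [0, 0, 0]}, 0.15
{"slide": [-2.1, 0, 0.1], "delta_rot": [0, 0, 0]}, 0.22
{"slide": [-1.8, 0, 0.1], "delta_rot": [0, 0, 0]}, 0.28
{"slide": [-1.5, 0, 0.3], "delta_rot": [0, 0, 0]}, 0.33
{"slide": [-1.2, 0, 0.2], "delta_rot": [0, 0, 0]}, 0.37
```

apply_moves(
  plan=[
    {"slide":[1.8,0,-2.4],"delta_rot":[0,0,0]},
    {"slide":[2.9,0,-5.3],"delta_rot":[0,0,0]},
    {"slide":[2.1,0,-7.1],"delta_rot":[0,0,0]},
    {"slide":[0.2,0,-7.5],"delta_rot":[0,0,0]},
    {"slide":[-1.7,0,-7.3],"delta_rot":[0,0,0]},
  ],
)

```text
t: 10.18
position: [0.6034, 0.0418, 0.0741]
orientation: [[0.358, -0.005, -0.934], [0.934, 0.001, 0.358], [-0.0, -1.0, 0.005]]
wrist_force: [-5.6, 0.0, 5.3]
finger_gap: 0.161
```

```bash
python3 -c "
from h import *
st()"
```

```text
t 10.18 th -1.123 r 30.0 Frad -3.4 Fcw -4.4 Fz 5.3 pos [0.6034 0.0418 0.0741] gap 0.161
```

apply_moves(
  plan=[
    {"slide":[-3.4,0,-6.7],"delta_rot":[0,0,0]},
    {"slide":[-5.0,0,-5.6],"delta_rot":[0,0,0]},
    {"slide":[-6.2,0,-4.2],"delta_rot":[0,0,0]},
    {"slide":[-7.0,0,-2.5],"delta_rot":[0,0,0]},
    {"slide":[-7.4,0,-0.8],"delta_rot":[0,0,0]},
  ],
)

```text
t: 10.6
position: [0.6133, 0.0081, 0.0742]
orientation: [[0.359, 0.001, -0.933], [0.933, 0.003, 0.359], [0.003, -1.0, 0.0]]
wrist_force: [0.6, 8.1, 2.2]
finger_gap: 0.163
```

apply_moves(
  plan=[
    {"slide":[-7.4,0,1.2],"delta_rot":[0,0,0]},
    {"slide":[-6.9,0,2.9],"delta_rot":[0,0,0]},
    {"slide":[-6.0,0,4.5],"delta_rot":[0,0,0]},
    {"slide":[-4.6,0,5.9],"delta_rot":[0,0,0]},
    {"slide":[-3.0,0,6.9],"delta_rot":[0,0,0]},
  ],
)

```text
t: 11.02
position: [0.583, -0.012, 0.0742]
orientation: [[0.359, 0.003, -0.933], [0.933, -0.0, 0.359], [0.001, -1.0, -0.002]]
wrist_force: [4.3, 3.4, 1.3]
finger_gap: 0.164
```

```bash
python3 -c "
from h import *
st()"
```

```text
t 11.02 th 1.424 r 30.2 Frad -3.7 Fcw -4.1 Fz 1.3 pos [ 0.583  -0.012   0.0742] gap 0.164
```

apply_moves(
  plan=[
    {"slide":[-1.3,0,7.3],"delta_rot":[0,0,0]},
    {"slide":[0.6,0,7.5],"delta_rot":[0,0,0]},
    {"slide":[2.5,0,7.1],"delta_rot":[0,0,0]},
    {"slide":[4.1,0,6.2],"delta_rot":[0,0,0]},
    {"slide":[5.5,0,5.1],"delta_rot":[0,0,0]},
  ],
)

```text
t: 11.43
position: [0.5561, 0.0092, 0.0743]
orientation: [[0.359, 0.003, -0.933], [0.933, -0.004, 0.359], [-0.002, -1.0, -0.004]]
wrist_force: [5.5, -2.2, -0.8]
finger_gap: 0.163
```

apply_moves(
  plan=[
    {"slide":[6.6,0,3.5],"delta_rot":[0,0,0]},
    {"slide":[7.3,0,1.7],"delta_rot":[0,0,0]},
    {"slide":[7.5,0,0],"delta_rot":[0,0,0]},
    {"slide":[7.2,0,-2.0],"delta_rot":[0,0,0]},
    {"slide":[6.5,0,-3.6],"delta_rot":[0,0,0]},
  ],
)

```text
t: 11.85
position: [0.5673, 0.0425, 0.0741]
orientation: [[0.358, -0.004, -0.934], [0.934, -0.003, 0.358], [-0.004, -1.0, 0.002]]
wrist_force: [-2.3, -3.6, 6.3]
finger_gap: 0.163
```

```bash
python3 -c "
from h import *
st()"
```

```text
t 11.85 th -2.41 r 30.15 Frad -1.5 Fcw -4.0 Fz 6.3 pos [0.5673 0.0425 0.0741] gap 0.163
```

apply_moves(
  plan=[
    {"slide":[5.4,0,-5.2],"delta_rot":[0,0,0]},
    {"slide":[4.0,0,-6.3],"delta_rot":[0,0,0]},
    {"slide":[2.3,0,-7.2],"delta_rot":[0,0,0]},
    {"slide":[0.4,0,-7.4],"delta_rot":[0,0,0]},
    {"slide":[-1.4,0,-7.4],"delta_rot":[0,0,0]},
  ],
)

```text
t: 12.27
position: [0.6022, 0.0425, 0.0741]
orientation: [[0.358, -0.005, -0.934], [0.934, 0.001, 0.358], [-0.0, -1.0, 0.005]]
wrist_force: [-3.4, 0.2, 5.4]
finger_gap: 0.17
```

apply_moves(
  plan=[
    {"slide":[-3.2,0,-6.8],"delta_rot":[0,0,0]},
    {"slide":[-4.7,0,-5.7],"delta_rot":[0,0,0]},
    {"slide":[-6.1,0,-4.4],"delta_rot":[0,0,0]},
    {"slide":[-6.9,0,-2.8],"delta_rot":[0,0,0]},
    {"slide":[-4.4,0,-0.8],"delta_rot":[0,0,0]},
  ],
)

```text
t: 12.68
position: [0.6141, 0.0113, 0.0742]
orientation: [[0.359, 0.001, -0.933], [0.933, 0.002, 0.359], [0.002, -1.0, 0.0]]
wrist_force: [1.6, 4.2, 2.9]
finger_gap: 0.164
```

```bash
python3 -c "
from h import *
st()"
```

```text
t 12.68 th 0.018 r 29.91 Frad 0.6 Fcw -4.4 Fz 2.9 pos [0.6141 0.0113 0.0742] gap 0.164
```

apply_moves(
  plan=[
    {"slide":[-3.0,0,-0.2],"delta_rot":[0,0,0]},
    {"slide":[-2.1,0,0.1],"delta_rot":[0,0,0]},
    {"slide":[-1.8,0,0.1],"delta_rot":[0,0,0]},
    {"slide":[-1.5,0,0.3],"delta_rot":[0,0,0]},
    {"slide":[-1.2,0,0.2],"delta_rot":[0,0,0]},
  ],
)

```text
t: 13.1
position: [0.6102, 0.0018, 0.0742]
orientation: [[0.359, 0.001, -0.933], [0.933, -0.0, 0.359], [0.0, -1.0, -0.001]]
wrist_force: [2.8, 3.4, 3.3]
finger_gap: 0.163
```

```bash
python3 -c "
from h import *
st()
p,d=eyes.camera('scene');save(cv2.resize(p[150:240,290:390],None,fx=7,fy=6.6,interpolation=cv2.INTER_CUBIC),'s10')
st()
plan([.41,.45,.49,.52,.54])"
```

```text
t 13.1 th 0.363 r 29.97 Frad 0.5 Fcw -4.3 Fz 3.3 pos [0.6102 0.0018 0.0742] gap 0.163
t 13.15 th 0.369 r 29.98 Frad 1.3 Fcw -2.9 Fz 3.9 pos [0.6101 0.0016 0.0742] gap 0.167
--
{"slide": [-1.2, 0, 0.3], "delta_rot": [0, 0, 0]}, 0.41
{"slide": [-1.1, 0, 0.3], "delta_rot": [0, 0, 0]}, 0.45
{"slide": [-1.2, 0, 0.4], "delta_rot": [0, 0, 0]}, 0.49
{"slide": [-0.8, 0, 0.3], "delta_rot": [0, 0, 0]}, 0.52
{"slide": [-0.6, 0, 0.2], "delta_rot": [0, 0, 0]}, 0.54
```

View pics/s10.png

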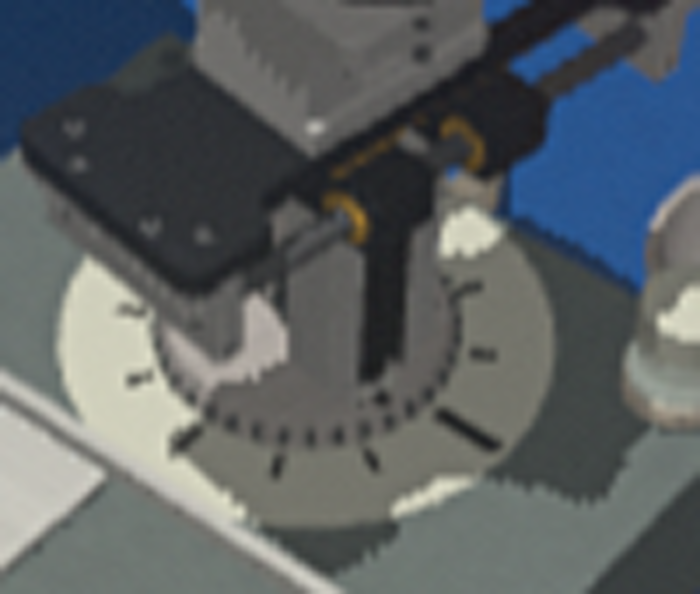

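apply_moves(
  plan=[
    {"slide":[-1.2,0,0.3],"delta_rot":[0,0,0]},
    {"slide":[-1.1,0,0.3],"delta_rot":[0,0,0]},
    {"slide":[-1.2,0,0.4],"delta_rot":[0,0,0]},
    {"slide":[-0.8,0,0.3],"delta_rot":[0,0,0]},
    {"slide":[0,0,0],"delta_rot":[0,0,0]},
  ],
)

```text
t: 13.57
position: [0.6071, -0.0022, 0.0742]
orientation: [[0.359, -0.0, -0.933], [0.933, -0.001, 0.359], [-0.001, -1.0, -0.0]]
wrist_force: [1.5, 0.4, 4.6]
finger_gap: 0.167
```

```bash
python3 -c "
from h import *
st()
p,d=eyes.camera('scene');save(cv2.resize(p[150:240,290:390],None,fx=7,fy=6.6,interpolation=cv2.INTER_CUBIC),'s11')
st()
S=eyes.calibration('scene')
for t in (.4,.45,.5236,.6): 
  a=YAW-t; print(t,((proj(S,[*(C+.040*np.array([np.cos(a),np.sin(a)])),.103])-[290,150])*[7,6.6]).round(), 'tick',((proj(S,[*(C+.058*np.array([np.cos(a),np.sin(a)])),.0905])-[290,150])*[7,6.6]).round())
"
```

```text
t 13.57 th 0.532 r 30.0 Frad 0.8 Fcw -1.3 Fz 4.6 pos [ 0.6071 -0.0022  0.0742] gap 0.167
t 13.62 th 0.531 r 29.97 Frad 0.3 Fcw -3.0 Fz 4.6 pos [ 0.6071 -0.0022  0.0741] gap 0.164
0.4 [[368. 398.]] tick [[397. 465.]]
0.45 [[362. 401.]] tick [[388. 469.]]
0.5236 [[352. 404.]] tick [[374. 473.]]
0.6 [[342. 406.]] tick [[359. 477.]]
```

View pics/s11.png

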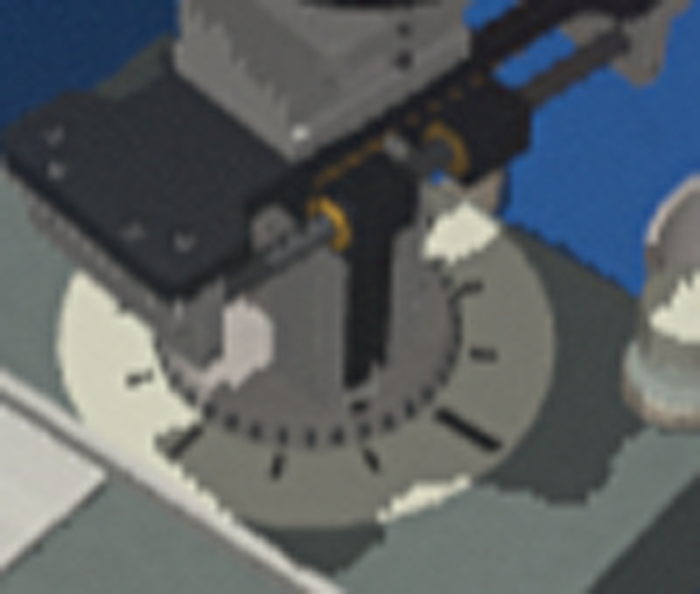

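```bash
python3 -c "
from h import *
c=json.load(open('cmd.json'));R=np.array([[.359,.933],[-.933,.359]])
c['p']=list(np.array(c['p'])-R.T@np.array([-.6,.2])/1000);json.dump(c,open('cmd.json','w'))
plan([.47,.37,.25,.12,.04,0,-.03,-.06,-.09,-.12,-.15,-.18,-.21,-.24,-.27,-.3,-.33,-.36,-.39,-.41])"
```

```text
--
{"slide": [1.4, 0, -0.5], "delta_rot": [0, 0, 0]}, 0.47
{"slide": [2.9, 0, -0.8], "delta_rot": [0, 0, 0]}, 0.37
{"slide": [3.6, 0, -0.6], "delta_rot": [0, 0, 0]}, 0.25
{"slide": [3.9, 0, -0.1], "delta_rot": [0, 0, 0]}, 0.12
{"slide": [2.3, 0, 0.2], "delta_rot": [0, 0, 0]}, 0.04
--
{"slide": [1.2, 0, 0.2], "delta_rot": [0, 0, 0]}, 0
{"slide": [0.9, 0, 0.1], "delta_rot": [0, 0, 0]}, -0.03
{"slide": [0.9, 0, 0.2], "delta_rot": [0, 0, 0]}, -0.06
{"slide": [0.9, 0, 0.2], "delta_rot": [0, 0, 0]}, -0.09
{"slide": [0.9, 0, 0.2], "delta_rot": [0, 0, 0]}, -0.12
--
{"slide": [0.8, 0, 0.3], "delta_rot": [0, 0, 0]}, -0.15
{"slide": [0.9, 0, 0.3], "delta_rot": [0, 0, 0]}, -0.18
{"slide": [0.8, 0, 0.3], "delta_rot": [0, 0, 0]}, -0.21
{"slide": [0.9, 0, 0.3], "delta_rot": [0, 0, 0]}, -0.24
{"slide": [0.8, 0, 0.4], "delta_rot": [0, 0, 0]}, -0.27
--
{"slide": [0.8, 0, 0.4], "delta_rot": [0, 0, 0]}, -0.3
{"slide": [0.8, 0, 0.4], "delta_rot": [0, 0, 0]}, -0.33
{"slide": [0.8, 0, 0.4], "delta_rot": [0, 0, 0]}, -0.36
{"slide": [0.8, 0, 0.5], "delta_rot": [0, 0, 0]}, -0.39
{"slide": [0.5, 0, 0.3], "delta_rot": [0, 0, 0]}, -0.41
```

apply_moves(
  plan=[
    {"slide":[1.4,0,-0.5],"delta_rot":[0,0,0]},
    {"slide":[2.9,0,-0.8],"delta_rot":[0,0,0]},
    {"slide":[3.6,0,-0.6],"delta_rot":[0,0,0]},
    {"slide":[3.9,0,-0.1],"delta_rot":[0,0,0]},
    {"slide":[2.3,0,0.2],"delta_rot":[0,0,0]},
  ],
)

```text
t: 14.03
position: [0.6135, 0.0092, 0.0741]
orientation: [[0.358, -0.002, -0.934], [0.934, -0.004, 0.358], [-0.004, -1.0, 0.0]]
wrist_force: [0.6, -4.3, 5.6]
finger_gap: 0.164
```

apply_moves(
  plan=[
    {"slide":[1.2,0,0.2],"delta_rot":[0,0,0]},
    {"slide":[0.9,0,0.1],"delta_rot":[0,0,0]},
    {"slide":[0.9,0,0.2],"delta_rot":[0,0,0]},
    {"slide":[0.9,0,0.2],"delta_rot":[0,0,0]},
    {"slide":[0.9,0,0.2],"delta_rot":[0,0,0]},
  ],
)

```text
t: 14.45
position: [0.6146, 0.0145, 0.0741]
orientation: [[0.359, -0.001, -0.934], [0.934, -0.002, 0.359], [-0.002, -1.0, -0.0]]
wrist_force: [0.4, -2.8, 4.6]
finger_gap: 0.167
```

```bash
python3 -c "
from h import *
st()"
```

```text
t 14.45 th -0.091 r 29.83 Frad 0.8 Fcw 2.8 Fz 4.6 pos [0.6146 0.0145 0.0741] gap 0.167
```

apply_moves(
  plan=[
    {"slide":[0.8,0,0.3],"delta_rot":[0,0,0]},
    {"slide":[0.9,0,0.3],"delta_rot":[0,0,0]},
    {"slide":[0.8,0,0.3],"delta_rot":[0,0,0]},
    {"slide":[0.9,0,0.3],"delta_rot":[0,0,0]},
    {"slide":[0.8,0,0.4],"delta_rot":[0,0,0]},
  ],
)

```text
t: 14.87
position: [0.6149, 0.0192, 0.0741]
orientation: [[0.358, -0.0, -0.934], [0.934, -0.002, 0.358], [-0.002, -1.0, -0.001]]
wrist_force: [0.8, -4.2, 3.8]
finger_gap: 0.165
```

```bash
python3 -c "
from h import *
st()"
```

```text
t 14.87 th -0.25 r 29.87 Frad 0.7 Fcw 4.2 Fz 3.8 pos [0.6149 0.0192 0.0741] gap 0.165
```

apply_moves(
  plan=[
    {"slide":[0.8,0,0.4],"delta_rot":[0,0,0]},
    {"slide":[0.8,0,0.4],"delta_rot":[0,0,0]},
    {"slide":[0.8,0,0.4],"delta_rot":[0,0,0]},
    {"slide":[0.8,0,0.5],"delta_rot":[0,0,0]},
    {"slide":[0.5,0,0.3],"delta_rot":[0,0,0]},
  ],
)

```text
t: 15.28
position: [0.6142, 0.0243, 0.0741]
orientation: [[0.359, -0.0, -0.933], [0.933, -0.0, 0.359], [-0.0, -1.0, 0.0]]
wrist_force: [1.0, -2.4, 5.6]
finger_gap: 0.165
```

```bash
python3 -c "
from h import *
st()
plan([-.425,-.44,-.455,-.455,-.455,-.47,-.485,-.5,-.5,-.5,-.515,-.53,-.545,-.545,-.545,-.56,-.575,-.59])"
```

```text
t 15.28 th -0.42 r 29.89 Frad 0.5 Fcw 2.6 Fz 5.6 pos [0.6142 0.0243 0.0741] gap 0.165
--
{"slide": [0.4, 0, 0.2], "delta_rot": [0, 0, 0]}, -0.425
{"slide": [0.3, 0, 0.3], "delta_rot": [0, 0, 0]}, -0.44
{"slide": [0.4, 0, 0.2], "delta_rot": [0, 0, 0]}, -0.455
{"slide": [-0.0, 0, 0.0], "delta_rot": [0, 0, 0]}, -0.455
{"slide": [-0.0, 0, 0.0], "delta_rot": [0, 0, 0]}, -0.455
--
{"slide": [0.4, 0, 0.3], "delta_rot": [0, 0, 0]}, -0.47
{"slide": [0.3, 0, 0.3], "delta_rot": [0, 0, 0]}, -0.485
{"slide": [0.4, 0, 0.2], "delta_rot": [0, 0, 0]}, -0.5
{"slide": [-0.0, 0, 0.0], "delta_rot": [0, 0, 0]}, -0.5
{"slide": [-0.0, 0, 0.0], "delta_rot": [0, 0, 0]}, -0.5
--
{"slide": [0.3, 0, 0.3], "delta_rot": [0, 0, 0]}, -0.515
{"slide": [0.4, 0, 0.3], "delta_rot": [0, 0, 0]}, -0.53
{"slide": [0.3, 0, 0.3], "delta_rot": [0, 0, 0]}, -0.545
{"slide": [0.0, 0, -0.0], "delta_rot": [0, 0, 0]}, -0.545
{"slide": [0.0, 0, -0.0], "delta_rot": [0, 0, 0]}, -0.545
--
{"slide": [0.4, 0, 0.3], "delta_rot": [0, 0, 0]}, -0.56
{"slide": [0.3, 0, 0.3], "delta_rot": [0, 0, 0]}, -0.575
{"slide": [0.3, 0, 0.3], "delta_rot": [0, 0, 0]}, -0.59
```

apply_moves(
  plan=[
    {"slide":[0.4,0,0.2],"delta_rot":[0,0,0]},
    {"slide":[0.3,0,0.3],"delta_rot":[0,0,0]},
    {"slide":[0.4,0,0.2],"delta_rot":[0,0,0]},
    {"slide":[0.4,0,0.3],"delta_rot":[0,0,0]},
    {"slide":[0.3,0,0.3],"delta_rot":[0,0,0]},
  ],
)

```text
t: 15.7
position: [0.6137, 0.0263, 0.0742]
orientation: [[0.359, -0.0, -0.934], [0.934, -0.001, 0.359], [-0.001, -1.0, -0.0]]
wrist_force: [1.5, -2.7, 4.9]
finger_gap: 0.165
```

```bash
python3 -c "
from h import *
st()
c=json.load(open('cmd.json'));a=YAW+.485;c['p']=list(C+.030*np.array([np.cos(a),np.sin(a)]));json.dump(c,open('cmd.json','w'))
plan(-.485-.018*np.arange(1,88))" > plan.txt; head -1 plan.txt; grep slide plan.txt | awk '{print $2,$4,$NF}' | paste - - - | nl
```

```text
t 15.7 th -0.49 r 29.89 Frad 0.7 Fcw 3.0 Fz 4.9 pos [0.6137 0.0263 0.0742] gap 0.165
     1	[0.4, 0.3], -0.503	[0.5, 0.4], -0.521	[0.4, 0.3], -0.539
     2	[0.4, 0.4], -0.557	[0.4, 0.3], -0.575	[0.4, 0.4], -0.593
     3	[0.4, 0.3], -0.611	[0.4, 0.4], -0.629	[0.3, 0.4], -0.647
     4	[0.4, 0.4], -0.665	[0.4, 0.4], -0.683	[0.3, 0.4], -0.701
     5	[0.4, 0.4], -0.719	[0.3, 0.4], -0.737	[0.4, 0.5], -0.755
     6	[0.3, 0.4], -0.773	[0.3, 0.4], -0.791	[0.3, 0.5], -0.809
     7	[0.3, 0.4], -0.827	[0.3, 0.5], -0.845	[0.3, 0.4], -0.863
     8	[0.3, 0.5], -0.881	[0.3, 0.4], -0.899	[0.2, 0.5], -0.917
     9	[0.3, 0.5], -0.935	[0.2, 0.5], -0.953	[0.3, 0.5], -0.971
    10	[0.2, 0.5], -0.989	[0.2, 0.4], -1.007	[0.2, 0.5], -1.025
    11	[0.2, 0.5], -1.043	[0.2, 0.5], -1.061	[0.2, 0.6], -1.079
    12	[0.2, 0.5], -1.097	[0.1, 0.5], -1.115	[0.2, 0.5], -1.133
    13	[0.1, 0.5], -1.151	[0.2, 0.5], -1.169	[0.1, 0.6], -1.187
    14	[0.1, 0.5], -1.205	[0.1, 0.5], -1.223	[0.1, 0.6], -1.241
    15	[0.1, 0.5], -1.259	[0.1, 0.5], -1.277	[0.1, 0.6], -1.295
    16	[0.0, 0.5], -1.313	[0.1, 0.5], -1.331	[0.0, 0.6]
[... 177 characters left out ...]
6], -1.493	[-0.1, 0.5], -1.511
    20	[-0.0, 0.6], -1.529	[-0.1, 0.5], -1.547	[-0.1, 0.5], -1.565
    21	[-0.0, 0.6], -1.583	[-0.1, 0.5], -1.601	[-0.1, 0.5], -1.619
    22	[-0.2, 0.6], -1.637	[-0.1, 0.5], -1.655	[-0.1, 0.5], -1.673
    23	[-0.2, 0.5], -1.691	[-0.1, 0.5], -1.709	[-0.2, 0.6], -1.727
    24	[-0.1, 0.5], -1.745	[-0.2, 0.5], -1.763	[-0.2, 0.5], -1.781
    25	[-0.2, 0.5], -1.799	[-0.2, 0.5], -1.817	[-0.2, 0.5], -1.835
    26	[-0.2, 0.5], -1.853	[-0.3, 0.5], -1.871	[-0.2, 0.4], -1.889
    27	[-0.3, 0.5], -1.907	[-0.2, 0.5], -1.925	[-0.3, 0.5], -1.943
    28	[-0.3, 0.4], -1.961	[-0.3, 0.5], -1.979	[-0.3, 0.4], -1.997
    29	[-0.3, 0.5], -2.015	[-0.3, 0.4], -2.033	[-0.3, 0.5], -2.051
```

apply_moves(
  plan=[
    {"slide":[0.4,0,0.3],"delta_rot":[0,0,0]},
    {"slide":[0.5,0,0.4],"delta_rot":[0,0,0]},
    {"slide":[0.4,0,0.3],"delta_rot":[0,0,0]},
  ],
)

```text
t: 15.95
position: [0.6133, 0.0278, 0.0741]
orientation: [[0.359, -0.0, -0.934], [0.934, -0.001, 0.359], [-0.001, -1.0, -0.0]]
wrist_force: [2.0, -3.2, 4.6]
finger_gap: 0.161
```

apply_moves(
  plan=[
    {"slide":[0.4,0,0.4],"delta_rot":[0,0,0]},
    {"slide":[0.4,0,0.3],"delta_rot":[0,0,0]},
    {"slide":[0.4,0,0.4],"delta_rot":[0,0,0]},
  ],
)

```text
t: 16.2
position: [0.6127, 0.0292, 0.0741]
orientation: [[0.359, 0.0, -0.934], [0.934, -0.001, 0.359], [-0.001, -1.0, -0.0]]
wrist_force: [1.4, -3.4, 4.8]
finger_gap: 0.164
```

apply_moves(
  plan=[
    {"slide":[0.4,0,0.3],"delta_rot":[0,0,0]},
    {"slide":[0.4,0,0.4],"delta_rot":[0,0,0]},
    {"slide":[0.3,0,0.4],"delta_rot":[0,0,0]},
  ],
)

```text
t: 16.45
position: [0.6122, 0.0305, 0.0741]
orientation: [[0.358, 0.0, -0.934], [0.934, -0.001, 0.358], [-0.001, -1.0, -0.001]]
wrist_force: [1.6, -4.7, 4.5]
finger_gap: 0.168
```

apply_moves(
  plan=[
    {"slide":[0.4,0,0.4],"delta_rot":[0,0,0]},
    {"slide":[0.4,0,0.4],"delta_rot":[0,0,0]},
    {"slide":[0.3,0,0.4],"delta_rot":[0,0,0]},
  ],
)

```text
t: 16.7
position: [0.6111, 0.0326, 0.0741]
orientation: [[0.359, -0.0, -0.933], [0.933, 0.0, 0.359], [-0.0, -1.0, 0.0]]
wrist_force: [1.0, -2.6, 4.9]
finger_gap: 0.163
```

apply_moves(
  plan=[
    {"slide":[0.4,0,0.4],"delta_rot":[0,0,0]},
    {"slide":[0.3,0,0.4],"delta_rot":[0,0,0]},
    {"slide":[0.4,0,0.5],"delta_rot":[0,0,0]},
  ],
)

```text
t: 16.95
position: [0.6103, 0.034, 0.0741]
orientation: [[0.359, -0.0, -0.934], [0.934, 0.0, 0.359], [-0.0, -1.0, 0.0]]
wrist_force: [-0.1, -2.3, 6.2]
finger_gap: 0.165
```

apply_moves(
  plan=[
    {"slide":[0.3,0,0.4],"delta_rot":[0,0,0]},
    {"slide":[0.3,0,0.4],"delta_rot":[0,0,0]},
    {"slide":[0.3,0,0.5],"delta_rot":[0,0,0]},
  ],
)

```text
t: 17.2
position: [0.6095, 0.0353, 0.0741]
orientation: [[0.358, -0.0, -0.934], [0.934, -0.0, 0.358], [-0.0, -1.0, 0.0]]
wrist_force: [1.1, -3.2, 5.1]
finger_gap: 0.165
```

apply_moves(
  plan=[
    {"slide":[0.3,0,0.4],"delta_rot":[0,0,0]},
    {"slide":[0.3,0,0.5],"delta_rot":[0,0,0]},
    {"slide":[0.3,0,0.4],"delta_rot":[0,0,0]},
  ],
)

```text
t: 17.45
position: [0.6085, 0.0365, 0.0741]
orientation: [[0.359, -0.0, -0.934], [0.934, -0.0, 0.359], [-0.0, -1.0, 0.0]]
wrist_force: [0.9, -4.2, 4.1]
finger_gap: 0.164
```

```bash
python3 -c "
from h import *
st()"
```

```text
t 17.45 th -0.876 r 29.88 Frad -1.9 Fcw 3.8 Fz 4.1 pos [0.6085 0.0365 0.0741] gap 0.164
```

apply_moves(
  plan=[
    {"slide":[0.3,0,0.5],"delta_rot":[0,0,0]},
    {"slide":[0.3,0,0.4],"delta_rot":[0,0,0]},
    {"slide":[0.2,0,0.5],"delta_rot":[0,0,0]},
  ],
)

```text
t: 17.7
position: [0.6076, 0.0377, 0.0741]
orientation: [[0.359, -0.0, -0.934], [0.934, -0.0, 0.359], [-0.0, -1.0, -0.0]]
wrist_force: [1.8, -3.4, 5.9]
finger_gap: 0.165
```

apply_moves(
  plan=[
    {"slide":[0.3,0,0.5],"delta_rot":[0,0,0]},
    {"slide":[0.2,0,0.5],"delta_rot":[0,0,0]},
    {"slide":[0.3,0,0.5],"delta_rot":[0,0,0]},
  ],
)

```text
t: 17.95
position: [0.6066, 0.0388, 0.0741]
orientation: [[0.359, 0.0, -0.934], [0.934, -0.001, 0.359], [-0.001, -1.0, -0.0]]
wrist_force: [1.6, -3.5, 4.5]
finger_gap: 0.165
```

apply_moves(
  plan=[
    {"slide":[0.2,0,0.5],"delta_rot":[0,0,0]},
    {"slide":[0.2,0,0.4],"delta_rot":[0,0,0]},
    {"slide":[0.2,0,0.5],"delta_rot":[0,0,0]},
  ],
)

```text
t: 18.2
position: [0.6056, 0.0398, 0.0742]
orientation: [[0.359, 0.0, -0.933], [0.933, -0.001, 0.359], [-0.001, -1.0, -0.001]]
wrist_force: [1.6, -3.5, 5.3]
finger_gap: 0.169
```

apply_moves(
  plan=[
    {"slide":[0.2,0,0.5],"delta_rot":[0,0,0]},
    {"slide":[0.2,0,0.5],"delta_rot":[0,0,0]},
    {"slide":[0.2,0,0.6],"delta_rot":[0,0,0]},
  ],
)

```text
t: 18.45
position: [0.6039, 0.0413, 0.0741]
orientation: [[0.359, -0.001, -0.933], [0.933, -0.0, 0.359], [-0.0, -1.0, 0.001]]
wrist_force: [0.6, -3.2, 4.8]
finger_gap: 0.164
```

apply_moves(
  plan=[
    {"slide":[0.2,0,0.5],"delta_rot":[0,0,0]},
    {"slide":[0.1,0,0.5],"delta_rot":[0,0,0]},
    {"slide":[0.2,0,0.5],"delta_rot":[0,0,0]},
  ],
)

```text
t: 18.7
position: [0.6028, 0.0423, 0.0741]
orientation: [[0.358, -0.0, -0.934], [0.934, -0.0, 0.358], [-0.0, -1.0, 0.0]]
wrist_force: [0.4, -3.2, 5.6]
finger_gap: 0.167
```

apply_moves(
  plan=[
    {"slide":[0.1,0,0.5],"delta_rot":[0,0,0]},
    {"slide":[0.2,0,0.5],"delta_rot":[0,0,0]},
    {"slide":[0.1,0,0.6],"delta_rot":[0,0,0]},
  ],
)

```text
t: 18.95
position: [0.6015, 0.0431, 0.0741]
orientation: [[0.358, -0.0, -0.934], [0.934, -0.0, 0.358], [-0.0, -1.0, 0.0]]
wrist_force: [0.8, -4.2, 4.7]
finger_gap: 0.168
```

```bash
python3 -c "
from h import *
st()"
```

```text
t 18.95 th -1.2 r 29.99 Frad -3.1 Fcw 3.0 Fz 4.7 pos [0.6015 0.0431 0.0741] gap 0.168
```

apply_moves(
  plan=[
    {"slide":[0.1,0,0.5],"delta_rot":[0,0,0]},
    {"slide":[0.1,0,0.5],"delta_rot":[0,0,0]},
    {"slide":[0.1,0,0.6],"delta_rot":[0,0,0]},
  ],
)

```text
t: 19.2
position: [0.6002, 0.0439, 0.0741]
orientation: [[0.359, 0.0, -0.934], [0.934, -0.0, 0.359], [-0.0, -1.0, -0.0]]
wrist_force: [2.2, -3.3, 5.3]
finger_gap: 0.163
```

apply_moves(
  plan=[
    {"slide":[0.1,0,0.5],"delta_rot":[0,0,0]},
    {"slide":[0.1,0,0.5],"delta_rot":[0,0,0]},
    {"slide":[0.1,0,0.6],"delta_rot":[0,0,0]},
  ],
)

```text
t: 19.45
position: [0.5989, 0.0446, 0.0741]
orientation: [[0.359, 0.0, -0.933], [0.933, -0.001, 0.359], [-0.001, -1.0, -0.0]]
wrist_force: [1.2, -4.1, 5.4]
finger_gap: 0.165
```

apply_moves(
  plan=[
    {"slide":[0,0,0.5],"delta_rot":[0,0,0]},
    {"slide":[0.1,0,0.5],"delta_rot":[0,0,0]},
    {"slide":[0,0,0.6],"delta_rot":[0,0,0]},
  ],
)

```text
t: 19.7
position: [0.5976, 0.0454, 0.0741]
orientation: [[0.359, 0.0, -0.933], [0.933, -0.001, 0.359], [-0.0, -1.0, -0.001]]
wrist_force: [2.4, -5.1, 5.1]
finger_gap: 0.164
```

apply_moves(
  plan=[
    {"slide":[0,0,0.5],"delta_rot":[0,0,0]},
    {"slide":[0.1,0,0.5],"delta_rot":[0,0,0]},
    {"slide":[0,0,0.6],"delta_rot":[0,0,0]},
  ],
)

```text
t: 19.95
position: [0.5957, 0.0462, 0.074]
orientation: [[0.359, -0.001, -0.933], [0.933, -0.0, 0.359], [-0.0, -1.0, 0.0]]
wrist_force: [0.4, -3.8, 7.0]
finger_gap: 0.162
```

```bash
python3 -c "
from h import *
st()"
```

```text
t 19.95 th -1.418 r 30.03 Frad -3.5 Fcw 1.7 Fz 7.0 pos [0.5957 0.0462 0.074 ] gap 0.162
```

apply_moves(
  plan=[
    {"slide":[0,0,0.5],"delta_rot":[0,0,0]},
    {"slide":[0,0,0.6],"delta_rot":[0,0,0]},
    {"slide":[0,0,0.5],"delta_rot":[0,0,0]},
  ],
)

```text
t: 20.2
position: [0.594, 0.0468, 0.0741]
orientation: [[0.359, -0.001, -0.934], [0.934, -0.0, 0.359], [-0.001, -1.0, 0.001]]
wrist_force: [1.3, -4.6, 6.4]
finger_gap: 0.165
```

apply_moves(
  plan=[
    {"slide":[-0.1,0,0.5],"delta_rot":[0,0,0]},
    {"slide":[0,0,0.6],"delta_rot":[0,0,0]},
    {"slide":[-0.1,0,0.5],"delta_rot":[0,0,0]},
  ],
)

```text
t: 20.45
position: [0.5921, 0.0473, 0.074]
orientation: [[0.358, -0.002, -0.934], [0.934, -0.0, 0.358], [-0.001, -1.0, 0.002]]
wrist_force: [-0.8, -4.3, 6.8]
finger_gap: 0.169
```

apply_moves(
  plan=[
    {"slide":[0,0,0.6],"delta_rot":[0,0,0]},
    {"slide":[-0.1,0,0.5],"delta_rot":[0,0,0]},
    {"slide":[-0.1,0,0.5],"delta_rot":[0,0,0]},
  ],
)

```text
t: 20.7
position: [0.5907, 0.0476, 0.074]
orientation: [[0.359, -0.001, -0.934], [0.934, -0.0, 0.359], [-0.001, -1.0, 0.001]]
wrist_force: [0.3, -4.2, 6.3]
finger_gap: 0.165
```

```bash
python3 -c "
from h import *
st()"
```

```text
t 20.7 th -1.592 r 30.06 Frad -4.1 Fcw 1.1 Fz 6.3 pos [0.5907 0.0476 0.074 ] gap 0.165
```

apply_moves(
  plan=[
    {"slide":[0,0,0.6],"delta_rot":[0,0,0]},
    {"slide":[-0.1,0,0.5],"delta_rot":[0,0,0]},
    {"slide":[-0.1,0,0.5],"delta_rot":[0,0,0]},
  ],
)

```text
t: 20.95
position: [0.5892, 0.0479, 0.074]
orientation: [[0.358, -0.001, -0.934], [0.934, -0.0, 0.358], [-0.001, -1.0, 0.001]]
wrist_force: [0.5, -4.7, 6.4]
finger_gap: 0.167
```

```bash
python3 -c "
from h import *
st()"
```

```text
t 20.95 th -1.644 r 30.09 Frad -4.6 Fcw 1.2 Fz 6.4 pos [0.5892 0.0479 0.074 ] gap 0.167
```

apply_moves(
  plan=[
    {"slide":[-0.2,0,0.6],"delta_rot":[0,0,0]},
    {"slide":[-0.1,0,0.5],"delta_rot":[0,0,0]},
    {"slide":[-0.1,0,0.5],"delta_rot":[0,0,0]},
  ],
)

```text
t: 21.2
position: [0.588, 0.048, 0.0741]
orientation: [[0.359, -0.0, -0.934], [0.934, -0.0, 0.359], [-0.0, -1.0, -0.0]]
wrist_force: [2.3, -4.6, 5.3]
finger_gap: 0.163
```

```bash
python3 -c "
from h import *
st()"
```

```text
t 21.2 th -1.682 r 30.09 Frad -4.3 Fcw 2.8 Fz 5.3 pos [0.588  0.048  0.0741] gap 0.163
```

apply_moves(
  plan=[
    {"slide":[-0.2,0,0.5],"delta_rot":[0,0,0]},
    {"slide":[-0.1,0,0.5],"delta_rot":[0,0,0]},
  ],
)

```text
t: 21.37
position: [0.5875, 0.0481, 0.0741]
orientation: [[0.359, 0.001, -0.933], [0.933, -0.0, 0.359], [0.0, -1.0, -0.001]]
wrist_force: [4.6, -4.7, 3.6]
finger_gap: 0.163
```

```bash
python3 -c "
from h import *
st()"
```

```text
t 21.37 th -1.699 r 30.1 Frad -4.3 Fcw 5.0 Fz 3.6 pos [0.5875 0.0481 0.0741] gap 0.163
```

apply_moves(
  plan=[
    {"slide":[-0.2,0,0.6],"delta_rot":[0,0,0]},
    {"slide":[0,0,0],"delta_rot":[0,0,0]},
  ],
)

```text
t: 21.53
position: [0.5873, 0.0481, 0.0741]
orientation: [[0.359, 0.002, -0.933], [0.933, -0.0, 0.359], [0.0, -1.0, -0.002]]
wrist_force: [4.3, -4.5, 2.7]
finger_gap: 0.163
```

```bash
python3 -c "
from h import *
st()"
```

```text
t 21.53 th -1.708 r 30.07 Frad -4.1 Fcw 4.6 Fz 2.7 pos [0.5873 0.0481 0.0741] gap 0.163
```

apply_moves(
  plan=[
    {"slide":[-0.2,0,0.5],"delta_rot":[0,0,0]},
    {"slide":[0,0,0],"delta_rot":[0,0,0]},
  ],
)

```text
t: 21.7
position: [0.587, 0.0481, 0.0742]
orientation: [[0.359, 0.003, -0.933], [0.933, -0.0, 0.359], [0.001, -1.0, -0.003]]
wrist_force: [6.0, -4.8, 3.9]
finger_gap: 0.163
```

```bash
python3 -c "
from h import *
st()"
```

```text
t 21.7 th -1.715 r 30.09 Frad -4.4 Fcw 6.3 Fz 3.9 pos [0.587  0.0481 0.0742] gap 0.163
```

apply_moves(
  plan=[
    {"slide":[-0.2,0,0.5],"delta_rot":[0,0,0]},
    {"slide":[0,0,0],"delta_rot":[0,0,0]},
  ],
)

```text
t: 21.87
position: [0.5868, 0.0481, 0.0742]
orientation: [[0.359, 0.004, -0.933], [0.933, -0.0, 0.359], [0.001, -1.0, -0.004]]
wrist_force: [6.1, -5.5, 1.7]
finger_gap: 0.167
```

```bash
python3 -c "
from h import *
st()"
```

```text
t 21.87 th -1.723 r 30.09 Frad -5.2 Fcw 6.4 Fz 1.7 pos [0.5868 0.0481 0.0742] gap 0.167
```

apply_moves(
  plan=[
    {"slide":[-0.3,0,0.7],"delta_rot":[0,0,0]},
    {"slide":[0,0,0],"delta_rot":[0,0,0]},
  ],
)

```text
t: 22.03
position: [0.5865, 0.0481, 0.0743]
orientation: [[0.359, 0.005, -0.933], [0.933, -0.0, 0.359], [0.002, -1.0, -0.005]]
wrist_force: [7.6, -4.8, 0.8]
finger_gap: 0.162
```

```bash
python3 -c "
from h import *
st();p,d=eyes.camera('side');save(cv2.resize(p[180:230,255:355],None,fx=8,fy=8,interpolation=cv2.INTER_CUBIC),'d12');st()"
```

```text
t 22.03 th -1.734 r 30.06 Frad -4.5 Fcw 7.8 Fz 0.8 pos [0.5865 0.0481 0.0743] gap 0.162
t 22.08 th -1.734 r 30.08 Frad -2.9 Fcw 8.0 Fz 1.3 pos [0.5865 0.0481 0.0742] gap 0.168
```

View pics/d12.png

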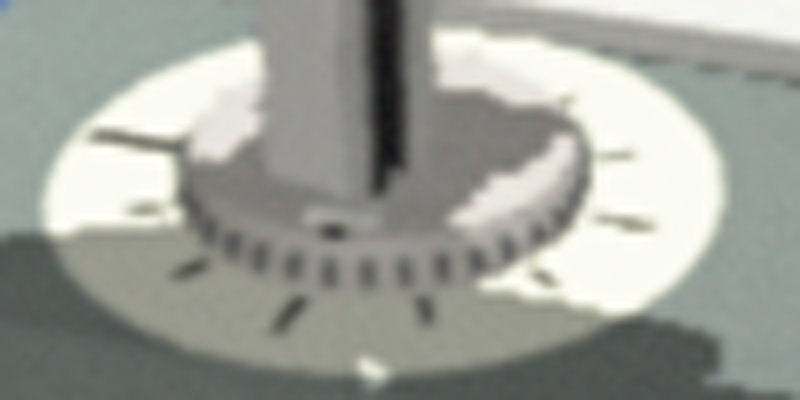

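apply_moves(
  plan=[
    {"slide":[0.4,0,-1.0],"delta_rot":[0,0,0]},
    {"slide":[0.4,0,-1.0],"delta_rot":[0,0,0]},
    {"slide":[0.3,0,-1.0],"delta_rot":[0,0,0]},
    {"slide":[0,0,0],"delta_rot":[0,0,0]},
  ],
)

```text
t: 22.42
position: [0.588, 0.048, 0.0741]
orientation: [[0.359, 0.0, -0.933], [0.933, -0.0, 0.359], [-0.0, -1.0, -0.0]]
wrist_force: [1.4, -4.7, 5.3]
finger_gap: 0.158
```

```bash
python3 -c "
from h import *
st()"
```

```text
t 22.42 th -1.684 r 30.08 Frad -4.5 Fcw 1.9 Fz 5.3 pos [0.588  0.048  0.0741] gap 0.158
```

apply_moves(
  plan=[
    {"slide":[0,0,0],"delta_rot":[0,0,0]},
    {"slide":[0,0,0],"delta_rot":[0,0,0]},
    {"slide":[0,0,0],"delta_rot":[0,0,0]},
  ],
  jaw=32,
)

```text
t: 22.67
position: [0.5859, 0.0493, 0.0723]
orientation: [[0.359, -0.004, -0.934], [0.934, 0.002, 0.359], [0.0, -1.0, 0.004]]
wrist_force: [-0.9, 0.3, -0.7]
finger_gap: 0.309
```

apply_moves(
  plan=[
    {"slide":[0,-8,0],"delta_rot":[0,0,0]},
    {"slide":[0,-15,0],"delta_rot":[0,0,0]},
    {"slide":[0,-25,0],"delta_rot":[0,0,0]},
    {"slide":[0,-25,0],"delta_rot":[0,0,0]},
    {"slide":[0,0,0],"delta_rot":[0,0,0]},
  ],
)

```text
t: 23.08
position: [0.5908, 0.0484, 0.1529]
orientation: [[0.358, 0.009, -0.934], [0.934, -0.0, 0.358], [0.003, -1.0, -0.008]]
wrist_force: [1.5, 0.1, 1.0]
finger_gap: 0.325
```

```bash
python3 -c "
from h import *
go([.4996,-.0962,.13])
p,d=eyes.camera('side');save(cv2.resize(p[130:240,220:400],None,fx=4.4,fy=4.4,interpolation=cv2.INTER_CUBIC),'d13')"
```

```text
t 23.08 pos [0.5908 0.0484 0.1529] tool mm [-167.7   22.1   33.6] norm 172.5 F [1.5 0.1 1. ] gap 0.325
```

View pics/d13.png

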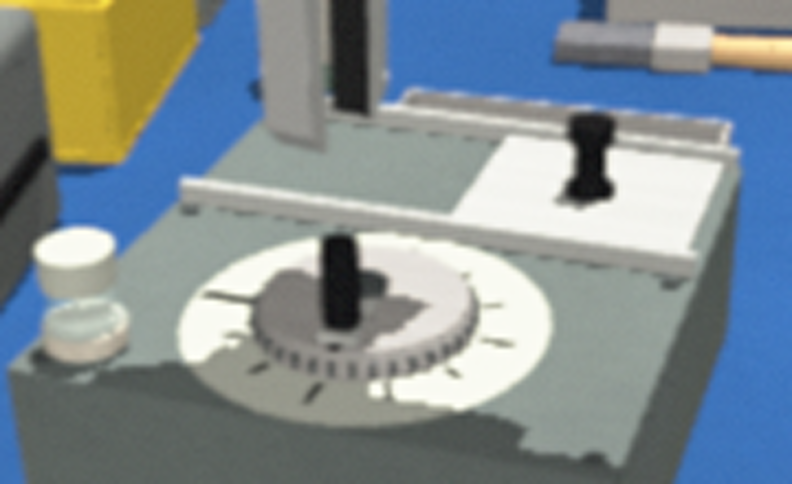

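apply_moves(
  plan=[
    {"slide":[-34,0,6.5],"delta_rot":[0,0,0]},
    {"slide":[-34,0,6.5],"delta_rot":[0,0,0]},
    {"slide":[-34,0,6.5],"delta_rot":[0,0,0]},
    {"slide":[-34,0,6.5],"delta_rot":[0,0,0]},
    {"slide":[-31,0,6.5],"delta_rot":[0,0,0]},
  ],
  jaw=42,
)

```text
t: 23.55
position: [0.4954, -0.0965, 0.1454]
orientation: [[0.358, -0.003, -0.934], [0.934, 0.001, 0.358], [0.0, -1.0, 0.003]]
wrist_force: [0.0, -1.4, 0.3]
finger_gap: 0.421
```

apply_moves(
  plan=[
    {"slide":[0,20,0],"delta_rot":[0,0,0]},
    {"slide":[0,0,0],"delta_rot":[0,0,0]},
    {"slide":[0,0,0],"delta_rot":[0,0,0]},
    {"slide":[0,0,0],"delta_rot":[0,0,0]},
  ],
)

```text
t: 23.88
position: [0.4974, -0.0953, 0.1267]
orientation: [[0.358, -0.001, -0.934], [0.934, 0.001, 0.358], [0.0, -1.0, 0.001]]
wrist_force: [0.6, -0.6, 0.4]
finger_gap: 0.421
```

```bash
python3 -c "
from h import *
go([.4996,-.0962,.064])
p,d=eyes.camera('wrist');save(cv2.resize(p[130:310,200:440],None,fx=3.3,fy=3.3,interpolation=cv2.INTER_CUBIC),'w14')
go([.4996,-.0962,.064])
"
```

```text
t 23.88 pos [ 0.4974 -0.0953  0.1267] tool mm [-0.1 62.7 -2.4] norm 62.7 F [ 0.6 -0.6  0.4] gap 0.421
t 23.93 pos [ 0.4979 -0.0953  0.1272] tool mm [-0.2 63.2 -1.9] norm 63.2 F [-0.5  0.1  0.2] gap 0.418
```

View pics/w14.png

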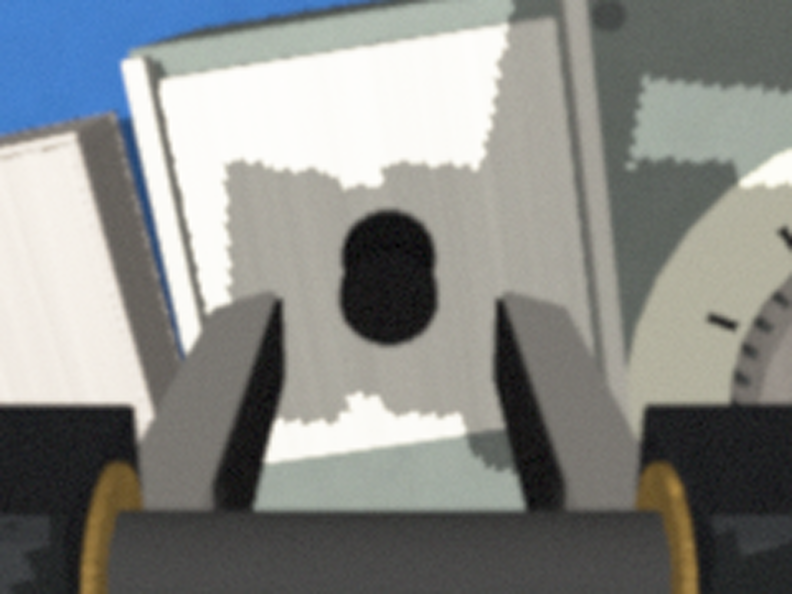

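apply_moves(
  plan=[
    {"slide":[0,18,-0.7],"delta_rot":[0,0,0]},
    {"slide":[0,18,-0.6],"delta_rot":[0,0,0]},
    {"slide":[0,12,0],"delta_rot":[0,0,0]},
    {"slide":[0,0,0],"delta_rot":[0,0,0]},
    {"slide":[0,0,0],"delta_rot":[0,0,0]},
  ],
)

```text
t: 24.35
position: [0.4987, -0.0959, 0.0788]
orientation: [[0.358, -0.001, -0.934], [0.934, 0.0, 0.358], [0.0, -1.0, 0.001]]
wrist_force: [-0.1, -0.3, -0.2]
finger_gap: 0.419
```

apply_moves(
  plan=[
    {"slide":[0,6,0],"delta_rot":[0,0,0]},
    {"slide":[0,5,0],"delta_rot":[0,0,0]},
    {"slide":[0,2,0],"delta_rot":[0,0,0]},
    {"slide":[0,0,0],"delta_rot":[0,0,0]},
  ],
)

```text
t: 24.68
position: [0.4985, -0.0964, 0.0657]
orientation: [[0.359, -0.001, -0.933], [0.933, 0.0, 0.359], [0.0, -1.0, 0.001]]
wrist_force: [0.4, 0.7, 0.3]
finger_gap: 0.422
```

```bash
python3 -c "
from h import *
go([.4996,-.0962,.064])
p,d=eyes.camera('side');save(cv2.resize(p[130:240,260:440],None,fx=4.4,fy=4.4,interpolation=cv2.INTER_CUBIC),'d15')
p,d=eyes.camera('wrist');save(cv2.resize(p[130:310,200:440],None,fx=3.3,fy=3.3,interpolation=cv2.INTER_CUBIC),'w15')
go([.4996,-.0962,.064])
"
```

```text
t 24.68 pos [ 0.4985 -0.0964  0.0657] tool mm [ 0.6  1.7 -0.9] norm 2.0 F [0.4 0.7 0.3] gap 0.422
t 24.78 pos [ 0.4989 -0.0966  0.0662] tool mm [ 0.6  2.2 -0.5] norm 2.3 F [-0.  -0.2  0.1] gap 0.418
```

View pics/d15.png

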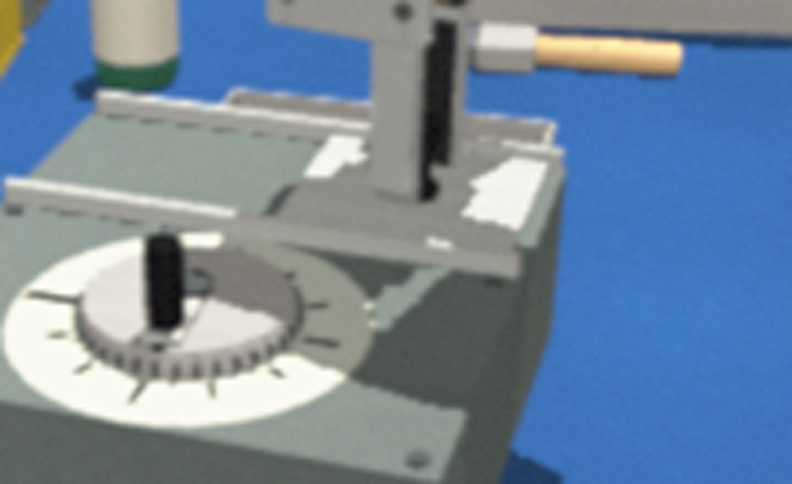

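View pics/w15.png

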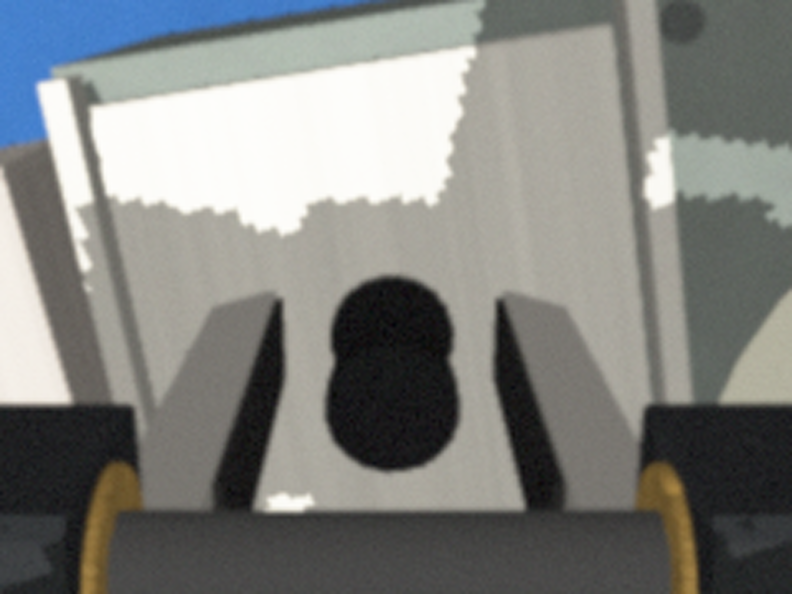

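Tips sit just above the plate (~103 mm) with the knob centred between them. Closing.

apply_moves(
  plan=[
    {"slide":[0,1,0],"delta_rot":[0,0,0]},
    {"slide":[0,0,0],"delta_rot":[0,0,0]},
    {"slide":[0,0,0],"delta_rot":[0,0,0]},
    {"slide":[0,0,0],"delta_rot":[0,0,0]},
    {"slide":[0,0,0],"delta_rot":[0,0,0]},
  ],
  jaw=0,
  force=20,
)

```text
t: 25.2
position: [0.4991, -0.096, 0.0651]
orientation: [[0.359, 0.001, -0.933], [0.933, 0.001, 0.359], [0.001, -1.0, -0.0]]
wrist_force: [1.5, 3.4, 0.4]
finger_gap: 0.221
```

apply_moves(
  plan=[
    {"slide":[0.2,0,-1.5],"delta_rot":[0,0,0]},
    {"slide":[0.5,0,-3],"delta_rot":[0,0,0]},
    {"slide":[0,0,0],"delta_rot":[0,0,0]},
  ],
)

```text
t: 25.45
position: [0.5035, -0.097, 0.0651]
orientation: [[0.359, -0.0, -0.933], [0.933, 0.001, 0.359], [0.001, -1.0, 0.001]]
wrist_force: [-1.0, 6.3, 3.4]
finger_gap: 0.223
```

```bash
python3 -c "
from h import *
go([.4996,-.0962,.064])
"
```

```text
t 25.45 pos [ 0.5035 -0.097   0.0651] tool mm [-0.7  1.1  3.9] norm 4.1 F [-1.   6.3  3.4] gap 0.223
```

apply_moves(
  plan=[
    {"slide":[1.6,0,-6],"delta_rot":[0,0,0]},
    {"slide":[1.5,0,-10],"delta_rot":[0,0,0]},
    {"slide":[1.6,0,-10],"delta_rot":[0,0,0]},
    {"slide":[1.5,0,-10],"delta_rot":[0,0,0]},
    {"slide":[0,0,0],"delta_rot":[0,0,0]},
  ],
)

```text
t: 25.87
position: [0.5409, -0.105, 0.0651]
orientation: [[0.359, 0.002, -0.933], [0.933, -0.0, 0.359], [0.001, -1.0, -0.002]]
wrist_force: [3.6, 2.3, 0.5]
finger_gap: 0.228
```

```bash
python3 -c "
from h import *
go([.4996,-.0962,.064])
p,d=eyes.camera('side');save(cv2.resize(p[130:240,220:400],None,fx=4.4,fy=4.4,interpolation=cv2.INTER_CUBIC),'d16')
"
```

```text
t 25.87 pos [ 0.5409 -0.105   0.0651] tool mm [-6.6  1.  41.7] norm 42.3 F [3.6 2.3 0.5] gap 0.228
```

View pics/d16.png

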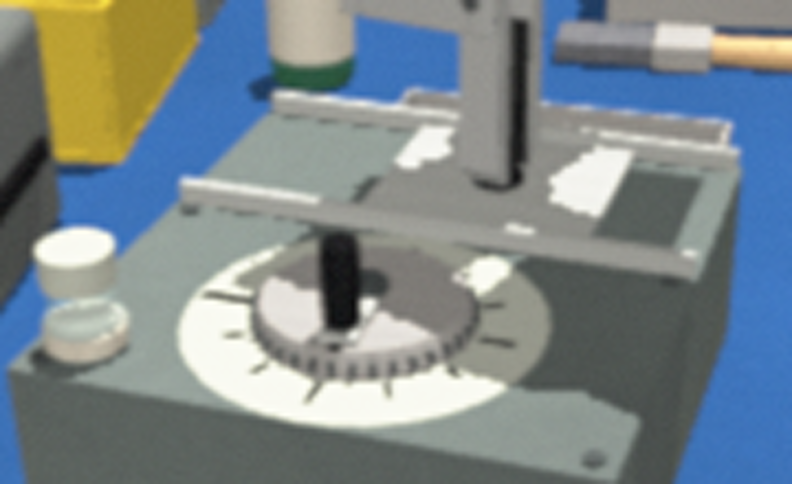

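apply_moves(
  plan=[
    {"slide":[1.5,0,-9],"delta_rot":[0,0,0]},
    {"slide":[1.4,0,-9],"delta_rot":[0,0,0]},
    {"slide":[1.4,0,-9],"delta_rot":[0,0,0]},
    {"slide":[1.1,0,-7],"delta_rot":[0,0,0]},
    {"slide":[0,0,0],"delta_rot":[0,0,0]},
  ],
)

```text
t: 26.33
position: [0.5746, -0.1121, 0.0651]
orientation: [[0.359, 0.003, -0.933], [0.933, -0.0, 0.359], [0.001, -1.0, -0.002]]
wrist_force: [3.7, 2.7, -0.3]
finger_gap: 0.224
```

apply_moves(
  plan=[
    {"slide":[0.3,0,-2],"delta_rot":[0,0,0]},
    {"slide":[0.3,0,-2],"delta_rot":[0,0,0]},
    {"slide":[0.3,0,-2],"delta_rot":[0,0,0]},
    {"slide":[0,0,0],"delta_rot":[0,0,0]},
  ],
)

```text
t: 26.67
position: [0.5789, -0.1131, 0.0651]
orientation: [[0.359, 0.0, -0.933], [0.933, -0.0, 0.359], [0.0, -1.0, -0.0]]
wrist_force: [-0.1, 2.9, 4.1]
finger_gap: 0.225
```

```bash
python3 -c "
from h import *
go([.4991,-.096,.064])
"
```

```text
t 26.67 pos [ 0.5789 -0.1131  0.0651] tool mm [-12.7   1.1  80.6] norm 81.6 F [-0.1  2.9  4.1] gap 0.225
```

apply_moves(
  plan=[
    {"slide":[0.3,0,-1.5],"delta_rot":[0,0,0]},
    {"slide":[0.2,0,-1.5],"delta_rot":[0,0,0]},
    {"slide":[0.2,0,-1],"delta_rot":[0,0,0]},
    {"slide":[0,0,0],"delta_rot":[0,0,0]},
  ],
)

```text
t: 27.0
position: [0.5822, -0.1138, 0.0651]
orientation: [[0.359, -0.002, -0.934], [0.934, 0.0, 0.359], [-0.0, -1.0, 0.002]]
wrist_force: [-3.8, 3.7, 5.8]
finger_gap: 0.222
```

```bash
python3 -c "
from h import *
go([.4991,-.096,.064])
"
```

```text
t 27.0 pos [ 0.5822 -0.1138  0.0651] tool mm [-13.2   1.2  83.9] norm 85.0 F [-3.8  3.7  5.8] gap 0.222
```

Travel is about 85.0 mm; push a little further to feel the end stop.

apply_moves(
  plan=[
    {"slide":[0.2,0,-1.2],"delta_rot":[0,0,0]},
    {"slide":[0.2,0,-1.2],"delta_rot":[0,0,0]},
    {"slide":[0,0,0],"delta_rot":[0,0,0]},
  ],
)

```text
t: 27.25
position: [0.582, -0.1137, 0.065]
orientation: [[0.358, -0.008, -0.934], [0.934, 0.002, 0.358], [-0.001, -1.0, 0.008]]
wrist_force: [-13.0, 5.3, 12.2]
finger_gap: 0.221
```

```bash
python3 -c "
from h import *
go([.4991,-.096,.064])
"
```

```text
t 27.25 pos [ 0.582  -0.1137  0.065 ] tool mm [-13.2   1.7  83.7] norm 84.7 F [-13.    5.3  12.2] gap 0.221
```

apply_moves(
  plan=[
    {"slide":[-0.2,0,1.5],"delta_rot":[0,0,0]},
    {"slide":[0,0,0],"delta_rot":[0,0,0]},
  ],
)

```text
t: 27.42
position: [0.5821, -0.1137, 0.0651]
orientation: [[0.358, -0.003, -0.934], [0.934, 0.0, 0.358], [-0.001, -1.0, 0.003]]
wrist_force: [-6.5, 3.4, 8.3]
finger_gap: 0.223
```

apply_moves(
  plan=[
    {"slide":[0,0,0],"delta_rot":[0,0,0]},
    {"slide":[0,0,0],"delta_rot":[0,0,0]},
    {"slide":[0,0,0],"delta_rot":[0,0,0]},
    {"slide":[0,0,0],"delta_rot":[0,0,0]},
  ],
  jaw=42,
)

```text
t: 27.75
position: [0.5836, -0.1144, 0.0647]
orientation: [[0.359, 0.0, -0.933], [0.933, -0.001, 0.359], [-0.0, -1.0, -0.0]]
wrist_force: [-0.9, 0.0, 0.4]
finger_gap: 0.417
```

apply_moves(
  plan=[
    {"slide":[0,-8,0],"delta_rot":[0,0,0]},
    {"slide":[0,-20,0],"delta_rot":[0,0,0]},
    {"slide":[0,-30,0],"delta_rot":[0,0,0]},
    {"slide":[0,-35,0],"delta_rot":[0,0,0]},
    {"slide":[0,-35,0],"delta_rot":[0,0,0]},
  ],
)

```text
t: 28.17
position: [0.5831, -0.1139, 0.1944]
orientation: [[0.359, -0.001, -0.933], [0.933, 0.0, 0.359], [-0.0, -1.0, 0.001]]
wrist_force: [0.9, 0.1, -1.0]
finger_gap: 0.421
```

apply_moves(
  plan=[
    {"slide":[0,-20,35],"delta_rot":[0,0,0]},
    {"slide":[0,0,35],"delta_rot":[0,0,0]},
    {"slide":[0,0,20],"delta_rot":[0,0,0]},
    {"slide":[0,0,0],"delta_rot":[0,0,0]},
    {"slide":[0,0,0],"delta_rot":[0,0,0]},
  ],
)

```text
t: 28.58
position: [0.4996, -0.0817, 0.2138]
orientation: [[0.359, 0.002, -0.934], [0.934, -0.001, 0.359], [-0.0, -1.0, -0.002]]
wrist_force: [0.6, -0.1, -0.5]
finger_gap: 0.419
```

```bash
python3 -c "
from h import *
go([.4991,-.096,.064])
S=eyes.calibration('scene');D=eyes.calibration('side')
p,d=eyes.camera('scene');save(cv2.resize(p[130:320,180:420],None,fx=3.3,fy=3.1),'s17')
for n,z in [('hatch_knob',.118),('strip_jar',.09),('tape_roll',0)]:
  for r in place_of(n,'scene')[:2]: print('S',n,r['conf'],atz(S,r['centre'],z).round(4))
p,d=eyes.camera('side');save(cv2.resize(p[130:320,180:420],None,fx=3.3,fy=3.1),'d17')
for n,z in [('hatch_knob',.118),('strip_jar',.09),('tape_roll',0)]:
  for r in place_of(n,'side')[:2]: print('D',n,r['conf'],atz(D,r['centre'],z).round(4))
print('expected knob',[.4996+.085*.9776,-.0962-.085*.2104])
"
```

```text
t 28.58 pos [ 0.4996 -0.0817  0.2138] tool mm [-13.5 149.8  -4.4] norm 150.5 F [ 0.6 -0.1 -0.5] gap 0.419
S hatch_knob 0.84 [ 0.585  -0.1176  0.118 ]
S strip_jar 0.84 [0.692  0.0502 0.09  ]
S tape_roll 0.78 [0.5582 0.156  0.    ]
D hatch_knob 0.93 [ 0.5864 -0.1165  0.118 ]
D strip_jar 0.61 [0.6946 0.0433 0.09  ]
D tape_roll 0.88 [0.556 0.165 0.   ]
D tape_roll 0.35 [ 0.6229 -0.365   0.    ]
expected knob [0.582696, -0.11408399999999999]
```

View pics/d17.png

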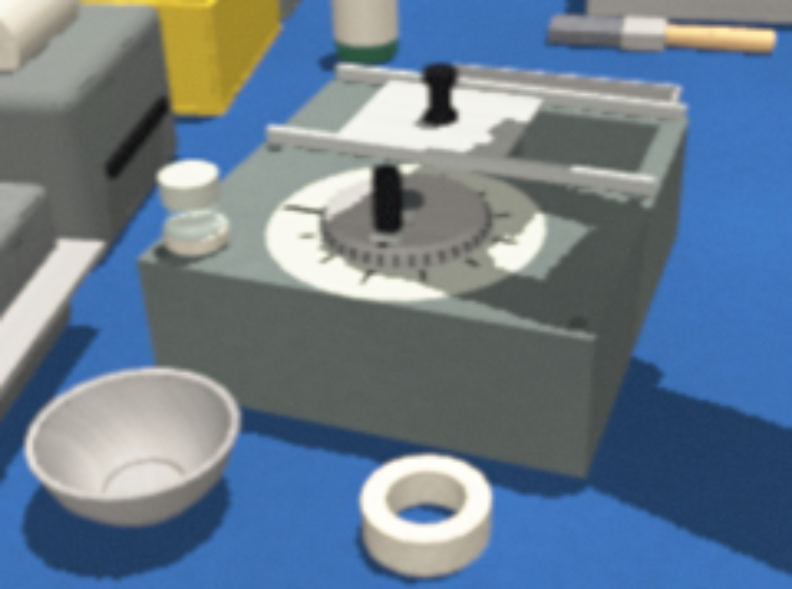

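View pics/s17.png

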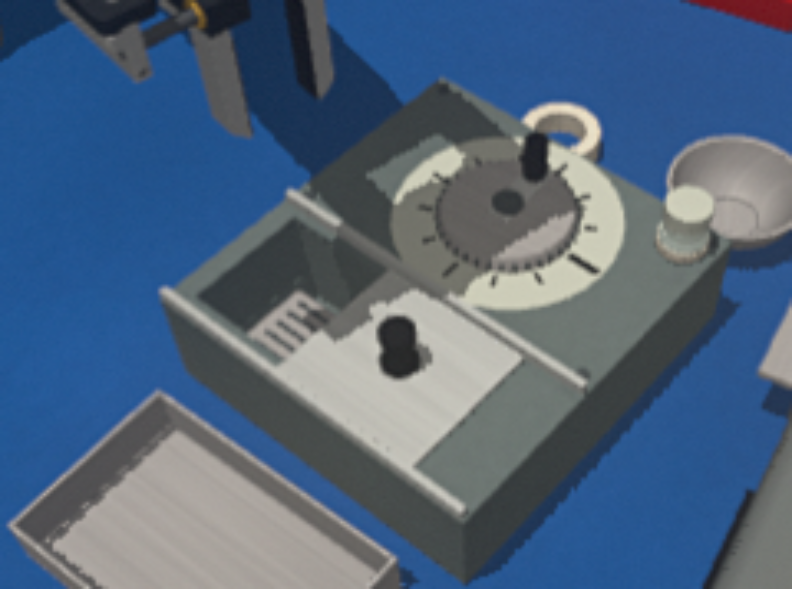

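```bash
python3 -c "
from h import *
print(ticket.job_done())"
```

```text
the job is handed in; nothing more can be done
None
```

The lockbox is open: I dialed the combination, slid the hatch to its end stop, let go, and handed the job in at about 28.6 s of the 72 s.

**Dialing**
- **Stop on 8:** I passed 8 once going left and stopped on it the second time at about -8.38 rad, where 8 is -8.378. That is at most about 0.01 rad past by the peg reading, within the tolerance.
- **Stop on 1:** I passed 1 once going right and stopped on it the second time. The peg read about 0.53 rad, where 1 is 0.524, and the dial itself was slightly less because the arm bends. The scene picture agreed.
- **Last number:** I turned left slowly from 0 and felt the stop at about -1.69 rad, near number 9. The peg force rose in step with the spring while the dial stayed put. I confirmed it up to 8 N (16 N counts as forced), then backed off before letting go of the peg.

**Hatch:** It moved about 85 mm and then would not go further at 13 N. Afterwards the knob showed up within about 4 mm of where it should be when fully open, in both fixed cameras.

**Last checks:** In the last pictures the jar, the tape roll and the tray stand where they were, and the gripper touches nothing. The networks' positions for the jar and the tape roll shifted by up to about 1 cm between pictures. I took that as detection noise, since nothing came near them.

**Mismatch found:** The real fingertips sit about 37 mm behind the reported TCP, as seen in both wrist and side depth. I corrected for it by sight on both grasps.

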